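# Shim the lid hinge and hold it ready for its pin

## Task

The lid of this small lab instrument is to be re-pinned to its hinge block. First lay the black spacer plate flat and square on the block's steel leaf, close behind the two fixed knuckles with its long side parallel to the pin line, and let it go; then take the lid by its grip bar, lift it clear of the bench and lower its hinge leaf onto the spacer so that its single knuckle sits between the block's two knuckles with all the holes in one line. Finish still gripping the lid there, resting on the spacer, level and steady (it would tip off if released) for a colleague to push the pin in; leave everything else on the bench where it is.

Things in the scene. Friction and masses are not known exactly. Their poses are not given: they have to be found in the camera images.
- bracket: Fixed hinge block, origin under the block's centre on the bench; x level towards its knuckles, y along the pin line, z up. Grey base plate 110 x 100 x 8 mm, aluminium block 44 (x) x 46 (y) mm, on top a 4 mm steel leaf, upper face 60 mm above the bench. Leaf 46 mm wide in y, the last 7 mm before the knuckles 80 mm wide; beside the 46 mm part free space down to the base plate.
- bracket_seat (a point): Point on the upper face of the block's steel leaf (60 mm above the bench) where the centre of the spacer's underside belongs; axes as bracket. The flat seat is 46 mm wide in y and reaches from x = -25 to +24 mm of this point; the fixed knuckles begin at x = +25 mm.
- bracket_axis (a point): Mid-point of the block's pin line, half-way between its two steel knuckles, 64 mm above the bench, 33 mm beyond bracket_seat in x; axes as bracket. The knuckles are tubes along y, 16 mm outside, 10 mm bore, from y = 18 to 40 mm and -18 to -40 mm: a 36 mm gap, open from above and free down to the base plate. They stand 12 mm above the leaf.
- lid_knuckle (a point): Centre of the bore of the lid's single steel knuckle: tube along y, 16 mm outside, 10 mm bore, 30 mm long, at the end of the lid's hinge leaf. Axes as lid_grip, which is at x = -128, z = +32 mm from here. Its right place is on bracket_axis with parallel axes, x pointing the same way; the leaf resting on the spacer gives the right height.
- lid_leaf (a point): Centre of the underside of the lid's steel hinge leaf: 4 mm thick, 74 mm wide in y, from x = -35 (edge of the panel) to +25.5 mm; axes as lid_grip. The underside is 4 mm above the knuckle's centre. When aligned, the leaf's end edge has 0.6 mm left before it meets the fixed knuckles.
- lid_grip (a point): Centre of the grip bar of the loose grey plastic lid (0.24 to 0.38 kg), 42 mm above the lid's lowest edge. Bar 18 mm thick in x, 70 mm long in y, 20 to 55 mm above that edge: grip across x. It stands on a panel 120 (x) x 140 (y) mm, top at 20 mm, with a skirt. x points to the hinge leaf, z up. Centre of mass 21 mm from here in x. The lid starts flat on the bench.
- spacer_center (a point): Centre of the loose black plastic spacer plate, 44 (x) x 54 (y) x 8 mm thick, about 28 g, lying flat on the bench at the start (this point 4 mm above its underside). On the block its y runs along the pin line, either way round.
- pin_center (a point): Middle of the steel hinge pin, 7.6 mm across and 88 mm long, lying in a white dish 40 x 104 x 16 mm: leave alone.
- tube_a_center (a point): Centre of a standing clear tube with blue cap, 33 mm across, 96 mm high: leave alone.
- tube_b_center (a point): Centre of a second such tube: leave alone.
- reagent_center (a point): Centre of a brown bottle, 52 mm across, 95 mm high: leave alone.
- driver_grip (a point): Handle of a screwdriver lying on the bench, 170 mm long: leave alone.
- roundcap_center (a point): Centre of a loose round white cap, 40 mm across, 18 mm high: leave alone.
Mind the look-alikes: they are no part of the job. What is shaped like the part that bears lid_knuckle but blue or red is not meant. Of the things shaped like the part that bears spacer_center, the black one is meant.

How it is judged (in metres and radians):
On the way, in this order (a step that is already met when the one before it is completed fails the run):
1. the spacer lies flat and square on the block's leaf, let go (x of spacer_center in the frame of bracket_seat between -0.009 and 0.009 m and y of spacer_center in the frame of bracket_seat between -0.009 and 0.009 m and z of spacer_center in the frame of bracket_seat between 0.0015 and 0.0065 m and angle between the x axis of spacer_center and the x axis of bracket_seat, either way round below 0.2 rad and angle between spacer_center's own z axis and vertical below 0.08 rad and contact force between the fingers and spacer below 0.1 N and contact force between spacer and bracket above 0.05 N and linear speed of spacer below 0.02 m/s), for 0.2 s.
2. the lid is lifted clear of the bench in the gripper (height (world z) of lid_grip above 0.075 m and contact force between the fingers and lid above 2 N), for 0.2 s.
At the end, for the whole second after the job is handed in: Lid gripped (over 2 N), resting on the spacer (over 0.2 N), steady, level and parallel within 0.06 rad; knuckle centre within 3 mm of the pin line (across, height), 4 mm along it. Spacer flat on the leaf, bearing on it, within 9 mm and 0.2 rad of its place, untouched by the fingers (x of spacer_center in the frame of bracket_seat between -0.009 and 0.009 m and y of spacer_center in the frame of bracket_seat between -0.009 and 0.009 m and z of spacer_center in the frame of bracket_seat between 0.0015 and 0.0065 m and angle between the x axis of spacer_center and the x axis of bracket_seat, either way round below 0.2 rad and angle between spacer_center's own z axis and vertical below 0.08 rad and x of lid_knuckle in the frame of bracket_axis between -0.003 and 0.003 m and z of lid_knuckle in the frame of bracket_axis between -0.003 and 0.003 m and y of lid_knuckle in the frame of bracket_axis between -0.004 and 0.004 m and angle between the y axis of lid_knuckle and the y axis of bracket_axis, either way round below 0.06 rad and angle between lid_knuckle's own z axis and vertical below 0.06 rad and contact force between lid and spacer above 0.2 N and contact force between spacer and bracket above 0.2 N and contact force between the fingers and spacer below 0.1 N and contact force between the fingers and lid above 2 N and linear speed of lid below 0.02 m/s); the arm keeps its last pose, push and grip.
It fails at once if something else on the bench was moved by more than 25 mm (distance of any of pin_center, tube_a_center, tube_b_center, reagent_center, driver_grip, roundcap_center from where it was at the start of the episode above 0.025 m).
It also fails if it takes over 58 s, if anything falls off the work surface, if the arm or the gripper's body presses on something with over 40 N, if the wrist force passes 120 N, or if a joint passes its speed limit or range.

## Robot

A 6-joint arm with a two-finger parallel gripper is mounted at the origin on the work surface. World frame = base frame: x ahead of the robot, y to its left, z up, the work surface at z = 0. Lengths are in mm, angles in rad, forces in N, time in s.
With the tool pointing down it reaches from about 300 to 875 mm from the base axis. Payload 6.4 kg.
Tool frame: the origin (TCP) lies at the very end of the fingers, on their centre line; the grasp point (between the pads) lies 19 mm behind it; z points along the fingers, x is the direction in which the jaws open and shut, and the axes are right-handed (so a half turn about z gives the same grasp; the last joint's range is limited). The gripper opens to 85 mm and grips with 20 to 120 N. Pads are 22 mm wide; open, the fingers measure 114 mm over their backs; the gripper's body (76 mm by 85 mm) begins 54 mm behind the grasp point. The pads swing forward as they close: fully open they stand 13 mm farther back than shut.
Start: joints at [-1.414, 0.181, 1.607, -0, 1.354, -0.206], TCP at [204.08, -537.58, 231.288] pointing down, gripper open.
Joint ranges: [-2.99, 2.99], [-0.89, 2.07], [0.3, 2.58], [-1.14, 4.28], [0, 2.63], [-3.12, 3.12]. Speed limits (rad/s): [2.57, 2.57, 3.01, 3.14, 3.14, 3.14].

## Interface

Orientations are given as a unit quaternion [w, x, y, z].
In Python, from cell import observe, get_image, job_done gives the robot as it stands.
- The arm moves only by the tool step_arm, never from a script. Its argument "plan" is a list of rows, each an object with "rotation": the turn, a rotation vector about the tool's x, y, z in rad, a list of three; "linear": the shift along the tool's x, y, z in m, a list of three; "claw": the closure, from -1 (fully open) to 1 (shut). A call has exactly 10 rows; each row shifts and turns the commanded pose from where the row before left it, along the tool's axes as they then stand; what a row does not reach is not made up. A row lasts 1/8 s, in which the tool goes at most 62.5 mm and 10.7 degrees, less where a joint would pass 70% of its speed; a pose out of reach is approached as far as the arm can. A call is refused whole if a number of a shift passes 0.0625 or a number of a turn 0.188, either way. A call with a gripper value outside its range is refused whole. The fingers move at their own pace and stop on an object; "grip_force" is the grip in N (left out, the last holds). Time passes only in rows, so rows that do not move let the fingers close, or fill a call up. It gives the time, the measured TCP pose, the force and the opening at its end, in the units of the state.
- observe(): the state, without advancing time (a new reading comes with each control period).
- get_image(name): name is "scene" or "side" or "wrist"; returns a dict with "pixels" (420x560x3 uint8, red, green, blue), "range_z" (420x560 float32, mm along the optical axis (not along the pixel's ray), 0 where there is no reading), "intrinsics" (3x3 intrinsics, pixels), "k1" (the pictures are not rectified: a ray, as slopes to the right and down, at radius r is drawn at 1 + k1 r^2 times it, then the intrinsics apply), "world_from_camera" (4x4, takes a point from camera to world coordinates); the wrist camera has in their place "tool_from_camera" (4x4, takes a point from camera to tool coordinates, whose origin is the TCP and whose axes are the tool frame's). Camera axes: x right, y down, z forward; pixel columns grow to the right and rows downward; lengths in mm; the calibration is good to about 2 mm. A picture is of the moment at which its call begins: read the wrist's pose just before it.
- job_done(): hands the job in, once; it reports no verdict.
The state is a dict: "clock": time; "joints": joint angles; "dq": joint speeds; "effort": joint torques, N m; "position": TCP position; "tool_rot": TCP orientation; "wrist_force": force on the tool from outside, world axes, zero at the start; "torque": the same for the moment, N m; "opening": opening from 0.0 (shut) to 1.0 (fully open).
Only numpy, scipy, OpenCV 4.12 (cv2) and the standard library are available. Lean on these libraries where they do the work, as an engineer would, in place of code of your own. Each camera call takes 0.05 s, during which the arm holds its last target.

## Working session

There is one attempt and no reset: what is moved stays moved. The work goes in short steps, Python scripts to look and compute and a tool call to move; the robot and the scene stay as the last step left them, time stands still between calls to the robot, and variables do not carry over. Pictures are saved under pics/ and viewed, and the job is handed in when it is done.

Besides the shell and the picture viewer there is one more tool, called after ">>>" as a command line: name --argument value ..., lists and objects as JSON in quotes. step_arm: Moves the arm, as the interface text tells. Its arguments: {"type":"object","properties":{"plan":{"type":"array"},"grip_force":{"type":"number"}},"required":["plan"]}

```bash
mkdir -p pics; ls; cat > h.py <<'E'
import numpy as np, cv2
from cell import observe, get_image, job_done
def save(name,fn):
    im=get_image(name); cv2.imwrite('pics/'+fn,cv2.cvtColor(im['pixels'],cv2.COLOR_RGB2BGR)); np.savez('pics/'+fn[:-4]+'.npz',**im); return im
E
python3 - <<'E'
from h import *
print(observe())
for n in ['scene','side','wrist']:
    im=save(n,n+'0.png'); print(n,im['intrinsics'],im['k1'],im.get('world_from_camera',im.get('tool_from_camera')),(im['range_z']>0).mean())
E
```

```text
pics
{'clock': 0.0, 'joints': array([-1.41429413e+00,  1.81577546e-01,  1.60800275e+00, -1.56108966e-05,
        1.35381499e+00, -2.06302591e-01]), 'dq': array([ 9.76454175e-04, -7.62408541e-04,  4.34193805e-05,  4.85847171e-04,
       -9.33576365e-04, -5.93349571e-04]), 'effort': array([-1.24258266e-03, -4.44872189e+01, -3.51339841e+01, -3.88791550e-04,
        9.08417132e-03,  1.52490082e-05]), 'position': array([ 203.987637  , -537.00278653,  230.36617897]), 'tool_rot': array([-6.47742027e-04,  8.23073476e-01, -5.67934187e-01, -6.26780538e-04]), 'wrist_force': array([-0.1173917 ,  0.26000538, -0.06422371]), 'torque': array([ 0.00612081, -0.00648857, -0.0154092 ]), 'opening': 1.0003578059315945}
scene [[434.23436139   0.         281.28656345]
 [  0.         434.23436139 213.22821112]
 [  0.           0.           1.        ]] -0.05484309861932223 [[-7.77449229e-01  3.77213308e-01 -5.03272111e-01  1.19404938e+03]
 [ 6.28894102e-01  4.76490639e-01 -6.14368684e-01  9.01343301e+02]
 [ 8.05640622e-03 -7.94145321e-01 -6.07674504e-01  8.63862427e+02]
 [ 0.00000000e+00  0.00000000e+00  0.0
[... 231 characters left out ...]
e-01  5.49763729e-01 -3.42492996e+02]
 [-6.63896654e-01 -4.23472684e-01  6.16370115e-01 -9.19574074e+02]
 [ 3.39918015e-03 -8.25918108e-01 -5.63779854e-01  9.92075258e+02]
 [ 0.00000000e+00  0.00000000e+00  0.00000000e+00  1.00000000e+00]] 0.9958078231292516
wrist [[296.28639061   0.         282.94956762]
 [  0.         296.28639061 208.10624589]
 [  0.           0.           1.        ]] -0.04934970207536104 [[ 9.99999522e-01 -8.84181147e-05  9.73423202e-04  4.59439021e-01]
 [-2.20232069e-04  9.49908825e-01  3.12527080e-01 -7.99548424e+01]
 [-9.52296345e-04 -3.12527145e-01  9.49908352e-01 -1.42112373e+02]
 [ 0.00000000e+00  0.00000000e+00  0.00000000e+00  1.00000000e+00]] 0.9959948979591837
```

View pics/scene0.png

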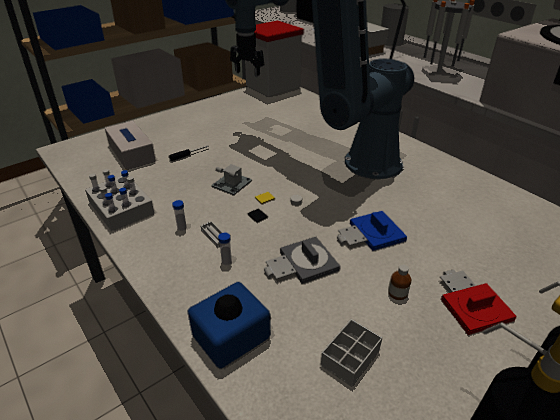

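View pics/side0.png

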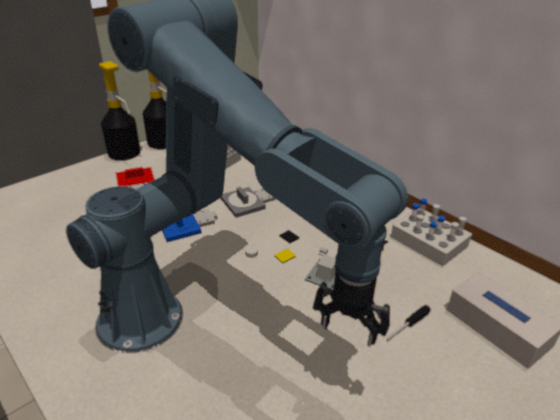

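View pics/wrist0.png

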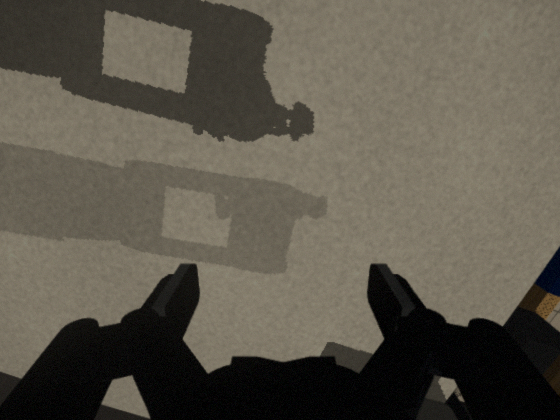

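The scene view shows the hinge block at (232,180), the black spacer at (258,215), a yellow look-alike at (264,197), the grey lid at (308,258), and the blue and red lids at (378,230) and (480,305). The black plate and the grey lid fit the description. I'll enlarge them to confirm.

```bash
python3 - <<'E'
from h import *
a=cv2.imread('pics/scene0.png')
cv2.imwrite('pics/c0.png',cv2.resize(a[150:300,150:350],None,fx=4,fy=4,interpolation=cv2.INTER_CUBIC))
b=cv2.imread('pics/side0.png')
cv2.imwrite('pics/c1.png',cv2.resize(b[165:305,200:400],None,fx=4,fy=4,interpolation=cv2.INTER_CUBIC))
E
cat >> h.py <<'E'
def rays(im,px,T=None):
    """world ray origin, dirs for Nx2 pixels"""
    T=im['world_from_camera'] if T is None else T
    K=im['intrinsics'];k1=float(im['k1']);px=np.atleast_2d(np.array(px,float))
    u=cv2.undistortPoints(px.reshape(-1,1,2),K,np.array([k1,0,0,0,0.])).reshape(-1,2)
    return T[:3,3],np.c_[u,np.ones(len(u))]@T[:3,:3].T
def on_plane(im,px,z,T=None):
    o,d=rays(im,px,T); return o+d*((z-o[2])/d[:,2])[:,None]
def by_range(im,px,T=None):
    px=np.atleast_2d(px); o,d=rays(im,px,T); r=np.array([im['range_z'][int(round(y)),int(round(x))] for x,y in px]); return o+d*r[:,None]
def toolT(st):
    from scipy.spatial.transform import Rotation as R
    q=st['tool_rot']; T=np.eye(4); T[:3,:3]=R.from_quat([q[1],q[2],q[3],q[0]]).as_matrix(); T[:3,3]=st['position']; return T
E
python3 - <<'E'
from h import *
im=np.load('pics/scene0.npz')
for n,p in dict(block=(232,172),spacer=(258,215),yellow=(264,197),lid=(308,262),grip=(311,252),cap=(296,200),tubeb=(225,240),tubea=(179,205),dish=(212,234),bottle=(400,285),driver=(180,155)).items():
    print(n,by_range(im,[p])[0].round(0))
E
```

```text
block [ 523. -187.   70.]
spacer [547.  -8.   4.]
yellow [473. -73.   7.]
lid [577. 268.  20.]
grip [571. 271.  56.]
cap [410.  21.  19.]
tubeb [750. 121.  94.]
tubea [772. -97.  95.]
dish [713. -21.   1.]
bottle [478. 505.  57.]
driver [ 569. -486.   19.]
```

View pics/c0.png

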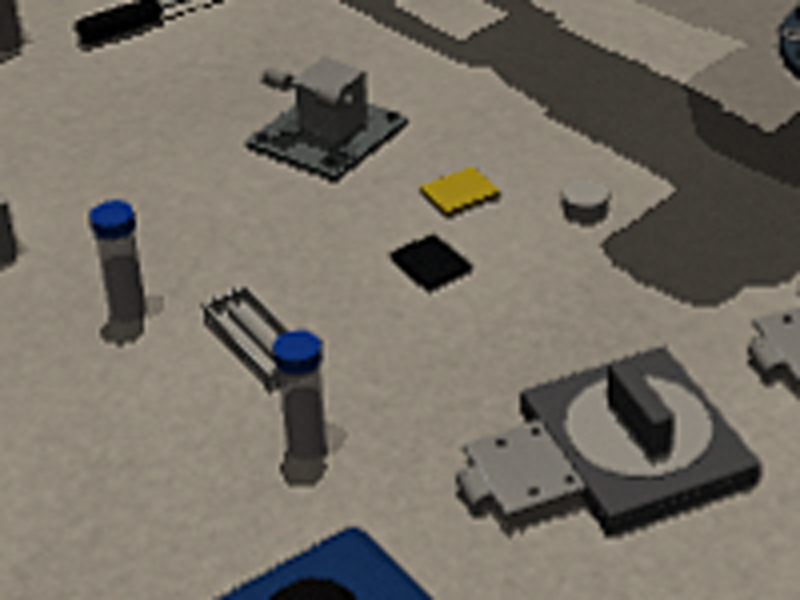

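View pics/c1.png

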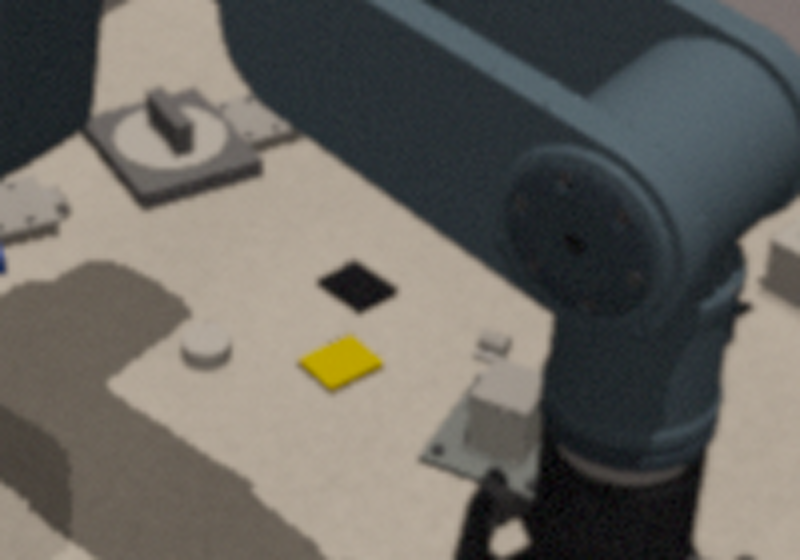

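```bash
cat >> h.py <<'E'
def blob(mask,seed):
    n,l,s,c=cv2.connectedComponentsWithStats(mask.astype(np.uint8)); i=l[int(seed[1]),int(seed[0])]
    m=(l==i).astype(np.uint8) if i else np.zeros_like(mask,np.uint8)
    cs,_=cv2.findContours(m,cv2.RETR_EXTERNAL,cv2.CHAIN_APPROX_NONE)
    return m,max(cs,key=cv2.contourArea).reshape(-1,2) if cs else None
def rect(P):
    (c,wh,a)=cv2.minAreaRect(P[:,:2].astype(np.float32)); return np.round(c,1),np.round(wh,1),round(a,1),cv2.boxPoints((c,wh,a)).round(1)
E
python3 - <<'E'
from h import *
im=np.load('pics/scene0.npz'); p=im['pixels'].astype(int)
m,c=blob(p.max(2)<45,(258,215)); print(m.sum(),rect(on_plane(im,c,6)))
ims=np.load('pics/side0.npz'); ps=ims['pixels'].astype(int)
m,c=blob(ps.max(2)<45,(289,236)); print(m.sum(),rect(on_plane(ims,c,6)))
# pointcloud
ys,xs=np.mgrid[150:300,150:350]; px=np.c_[xs.ravel(),ys.ravel()]
P=by_range(im,px); 
b=P[(P[:,2]>50)&(P[:,2]<85)&(P[:,0]>450)&(P[:,0]<620)&(P[:,1]<-120)&(P[:,1]>-260)]
t=b[(b[:,2]>56)]; print('bracket top',rect(t),np.percentile(t[:,2],[5,50,95]), len(t))
for q in [(226,167),(232,167),(238,169),(233,171),(218,170),(216,168),(241,171)]: print(q,by_range(im,[q])[0].round(0))
g=P[(P[:,2]>45)&(P[:,2]<65)&(P[:,0]>500)&(P[:,0]<650)&(P[:,1]>200)]; print('bar',rect(g))
g=P[(P[:,2]>12)&(P[:,2]<28)&(P[:,0]>450)&(P[:,0]<720)&(P[:,1]>170)&(P[:,1]<350)]; print('panel',rect(g))
E
```

```text
157 (array([550.7,  -7.4]), array([58.7, 46.4]), 89.6, array([[527.3, -36.6],
       [573.7, -36.9],
       [574.1,  21.8],
       [527.7,  22.1]], dtype=float32))
101 (array([545.5, -11.1]), array([47.8, 38.4]), 87.4, array([[525.2, -34.1],
       [563.6, -35.8],
       [565.7,  11.9],
       [527.4,  13.6]], dtype=float32))
bracket top (array([ 512.7, -216.1]), array([70.4, 82. ]), 16.5, array([[ 467.4, -186.8],
       [ 490.6, -265.4],
       [ 558.1, -245.5],
       [ 534.9, -166.9]], dtype=float32)) [57.43935271 61.09063452 70.74564174] 159
(226, 167) [ 461. -328.   -0.]
(232, 167) [ 496. -229.   60.]
(238, 169) [ 486. -205.   60.]
(233, 171) [ 512. -197.   65.]
(218, 170) [ 551. -233.   67.]
(216, 168) [ 551. -245.   69.]
(241, 171) [ 475. -204.   47.]
bar (array([559.7, 254.5]), array([69.2, 19.7]), 76.5, array([[542. , 223.2],
       [561.1, 218.6],
       [577.3, 285.8],
       [558.2, 290.4]], dtype=float32))
panel (array([595.8, 245.8]), array([145.4, 197.3]), 77.5, array([[483.7, 196.1],
       [676.4, 153.5],
       [707.8, 295.4],
       [515.1, 338. ]], dtype=float32))
```

>>> step_arm --plan '[{"linear": [-0.0273,-0.0484,0.001],"rotation": [0,0,0],"claw": -1},{"linear": [-0.0273,-0.0484,0.001],"rotation": [0,0,0],"claw": -1},{"linear": [-0.0273,-0.0484,0.001],"rotation": [0,0,0],"claw": -1},{"linear": [-0.0273,-0.0484,0.001],"rotation": [0,0,0],"claw": -1},{"linear": [-0.0273,-0.0484,0.001],"rotation": [0,0,0],"claw": -1},{"linear": [-0.0273,-0.0484,0.001],"rotation": [0,0,0],"claw": -1},{"linear": [-0.0273,-0.0484,0.001],"rotation": [0,0,0],"claw": -1},{"linear": [-0.0273,-0.0484,0.001],"rotation": [0,0,0.12],"claw": -1},{"linear": [-0.0273,-0.0484,0.001],"rotation": [0,0,0.12],"claw": -1},{"linear": [-0.0273,-0.0484,0.001],"rotation": [0,0,0.12],"claw": -1}]'

```text
clock: 1.4
position: [574.6, -123.1, 221.2]
tool_rot: [-0.0, -0.707, 0.707, 0.0]
wrist_force: [0.9, -1.3, 0.2]
opening: 0.997
```

```bash
cat >> h.py <<'E'
def pose():
    s=observe(); T=toolT(s); print('t%.2f'%s['clock'],'pos',s['position'].round(1),'xang %.2f'%np.degrees(np.arctan2(T[1,0],T[0,0])),'z',T[:3,2].round(4),'F',s['wrist_force'].round(1),'M',s['torque'].round(2),'op %.3f'%s['opening']); return s,T
E
python3 - <<'E'
from h import *
s,T=pose(); im=save('wrist','w1.png'); np.save('pics/w1T.npy',T)
E
```

```text
t1.40 pos [ 574.6 -123.1  221.2] xang -90.04 z [-1.e-04 -1.e-04 -1.e+00] F [ 0.9 -1.3  0.2] M [-0.01  0.06 -0.03] op 0.997
```

View pics/w1.png

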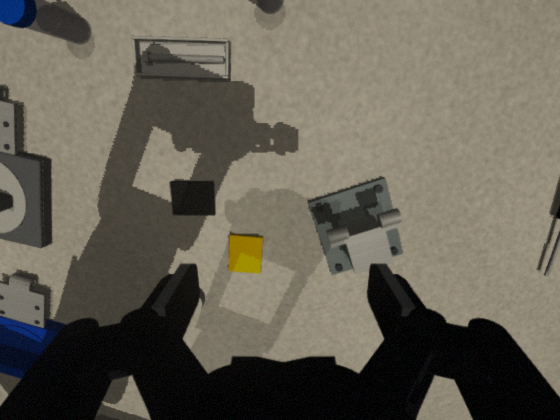

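The wrist view shows the black spacer at (192,197), yellow at (246,253), and the block's leaf at (368,248) with knuckles at (340,235) and (390,217).

```bash
python3 - <<'E'
from h import *
im=np.load('pics/w1.npz'); T=np.load('pics/w1T.npy')@im['tool_from_camera']; p=im['pixels'].astype(int)
m,c=blob(p.max(2)<35,(192,200)); print(m.sum(), c.min(0),c.max(0)); print(rect(on_plane(im,c,8,T)), by_range(im,[(192,197)],T))
a=cv2.imread('pics/w1.png')
cv2.imwrite('pics/c2.png',cv2.resize(a[165:285,290:420],None,fx=6,fy=5,interpolation=cv2.INTER_CUBIC))
ys,xs=np.mgrid[165:285,290:420]; px=np.c_[xs.ravel(),ys.ravel()]; P=by_range(im,px,T)
t=(P[:,2]>57)&(P[:,2]<85); print(rect(P[t]), np.percentile(P[t][:,2],[5,50,95]))
base=(P[:,2]>4)&(P[:,0]>420)&(P[:,0]<640)&(P[:,2]<85); print('base',rect(P[base]))
cv2.imwrite('pics/c3.png',cv2.resize(np.clip((P[:,2].reshape(ys.shape))*3,0,255).astype(np.uint8),None,fx=6,fy=5,interpolation=cv2.INTER_NEAREST))
E
```

```text
1389 [171 181] [214 214]
(array([551.7, -10.7]), array([54.1, 43.1]), 89.8, array([[530. , -37.7],
       [573.1, -37.8],
       [573.3,  16.3],
       [530.2,  16.4]], dtype=float32)) [[552.85395154 -10.24620476   8.38451808]]
(array([ 512.3, -219.2]), array([66.4, 81.5]), 18.4, array([[ 468. , -191. ],
       [ 493.7, -268.3],
       [ 556.7, -247.3],
       [ 530.9, -170. ]], dtype=float32)) [58.5688861  59.96926914 71.49944445]
base (array([ 509.8, -220.1]), array([109.8, 101.5]), 18.8, array([[ 441.5, -189.7],
       [ 474.1, -285.8],
       [ 578.1, -250.5],
       [ 545.5, -154.4]], dtype=float32))
```

View pics/c2.png

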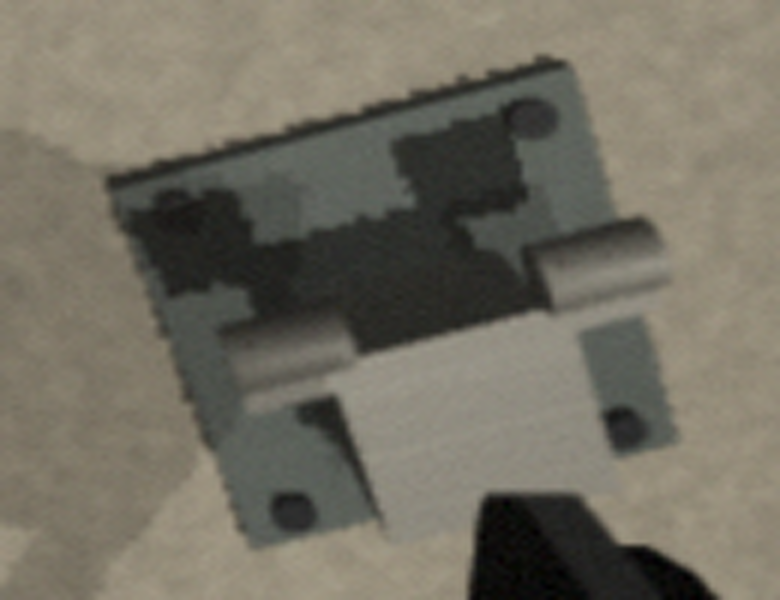

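View pics/c3.png

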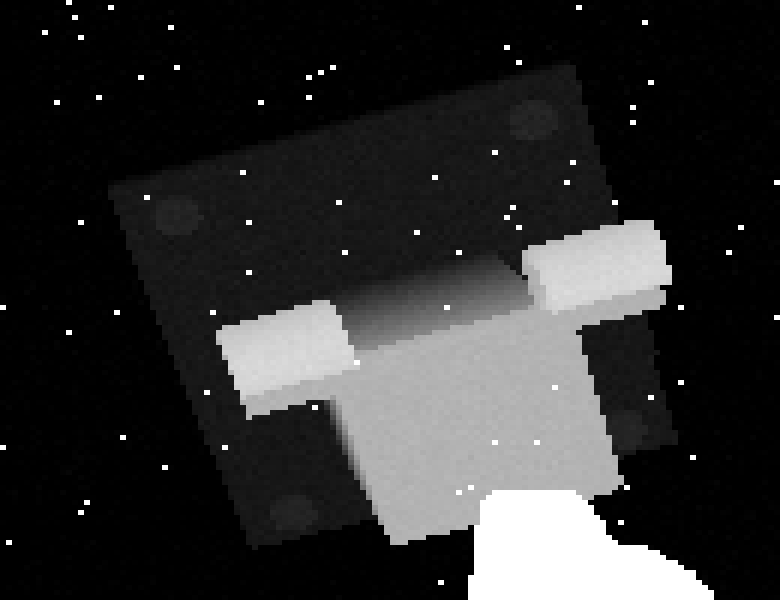

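Measured: spacer centre (551.8,-10.6), 54.1x43.1 mm, top at z 8, angle about 0°. Block angle is about 18.6°, seat about (504.7,-221.8), top 60. All match the given sizes. Moving above the spacer.

>>> step_arm --plan '[{"linear": [-0.0225,0.0046,0.02],"rotation": [0,0,0],"claw": -0.65},{"linear": [-0.0225,0.0046,0.03],"rotation": [0,0,0],"claw": -0.65},{"linear": [-0.0225,0.0046,0.03],"rotation": [0,0,0],"claw": -0.65},{"linear": [-0.0225,0.0046,0.03],"rotation": [0,0,0],"claw": -0.65},{"linear": [-0.0225,0.0046,0.03],"rotation": [0,0,0],"claw": -0.65},{"linear": [0,0,0.03],"rotation": [0,0,0],"claw": -0.65},{"linear": [0,0,0.015],"rotation": [0,0,0],"claw": -0.65},{"linear": [0,0,0],"rotation": [0,0,0],"claw": -0.65},{"linear": [0,0,0],"rotation": [0,0,0],"claw": -0.65},{"linear": [0,0,0],"rotation": [0,0,0],"claw": -0.65}]'

```text
clock: 2.7
position: [551.4, -12.9, 37.6]
tool_rot: [-0.001, 0.708, -0.706, 0.001]
wrist_force: [0.0, -0.7, -0.3]
opening: 0.821
```

```bash
python3 - <<'E'
from h import *
s,T=pose(); im=save('wrist','w2.png'); np.save('pics/w2T.npy',T)
TT=T@im['tool_from_camera'];p=im['pixels'].astype(int)
for z in [6,7,8]: pass
ys,xs=np.mgrid[0:420,0:560]; P=by_range(im,np.c_[xs.ravel(),ys.ravel()],TT)
m=(P[:,2]>5)&(P[:,2]<11)&(p.reshape(-1,3).max(1)<60)&(abs(P[:,0]-552)<40)&(abs(P[:,1]+10)<45); print(m.sum(),rect(P[m]),P[m].mean(0))
E
```

```text
t2.70 pos [551.4 -12.9  37.6] xang -89.86 z [ 2.3e-03 -5.0e-04 -1.0e+00] F [ 0.  -0.7 -0.3] M [-0.01  0.01 -0.01] op 0.821
5206 (array([550.6,  -9.2]), array([53.5, 44.3]), 88.9, array([[528. , -35.5],
       [572.3, -36.3],
       [573.3,  17.2],
       [529. ,  18. ]], dtype=float32)) [552.10252026  -9.22057611   7.56872564]
```

View pics/w2.png

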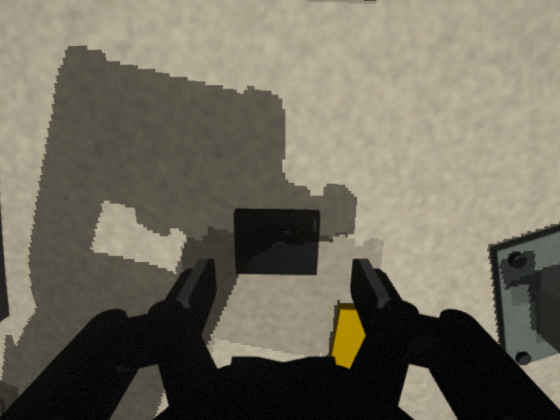

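>>> step_arm --plan '[{"linear": [-0.0034,0,0.012],"rotation": [0,0,0],"claw": -0.65},{"linear": [0,0,0.012],"rotation": [0,0,0],"claw": -0.65},{"linear": [0,0,0.009],"rotation": [0,0,0],"claw": -0.65},{"linear": [0,0,0.006],"rotation": [0,0,0],"claw": -0.65},{"linear": [0,0,0],"rotation": [0,0,0],"claw": -0.65},{"linear": [0,0,0],"rotation": [0,0,0],"claw": 0.0},{"linear": [0,0,0],"rotation": [0,0,0],"claw": 0.0},{"linear": [0,0,0],"rotation": [0,0,0],"claw": 0.0},{"linear": [0,0,0],"rotation": [0,0,0],"claw": 0.0},{"linear": [0,0,0],"rotation": [0,0,0],"claw": 0.0}]' --grip_force 30

```text
clock: 4.0
position: [550.8, -9.1, -2.3]
tool_rot: [-0.0, 0.708, -0.706, 0.0]
wrist_force: [-0.5, -0.8, 3.2]
opening: 0.618
```

```bash
python3 - <<'E'
from h import *
s,T=pose()
E
```

```text
t4.00 pos [550.8  -9.1  -2.3] xang -89.84 z [ 8.e-04 -2.e-04 -1.e+00] F [-0.5 -0.8  3.2] M [-0.09  0.01 -0.03] op 0.618
```

>>> step_arm --plan '[{"linear": [0,0,-0.02],"rotation": [0,0,0],"claw": 0.0},{"linear": [0,0,-0.05],"rotation": [0,0,0],"claw": 0.0},{"linear": [0.0325,0.0072,-0.04],"rotation": [0,0,0],"claw": 0.0},{"linear": [0.0425,0.0092,-0.01],"rotation": [0,0,0],"claw": 0.0},{"linear": [0.0425,0.0092,0],"rotation": [0,0,0],"claw": 0.0},{"linear": [0.0425,0.0092,0],"rotation": [0,0,0],"claw": 0.0},{"linear": [0.0352,0.0082,0],"rotation": [0,0,0],"claw": 0.0},{"linear": [0.0175,0.0031,0],"rotation": [0,0,-0.161],"claw": 0.0},{"linear": [0,0,0],"rotation": [0,0,-0.161],"claw": 0.0},{"linear": [0,0,0],"rotation": [0,0,0],"claw": 0.0}]'

```text
clock: 5.25
position: [504.4, -221.9, 116.9]
tool_rot: [-0.0, 0.812, -0.584, -0.0]
wrist_force: [0.5, -0.0, 0.7]
opening: 0.621
```

```bash
python3 - <<'E'
from h import *
s,T=pose(); im=save('wrist','w3.png'); np.save('pics/w3T.npy',T)
TT=T@im['tool_from_camera'];p=im['pixels'].astype(int)
ys,xs=np.mgrid[0:420,0:560]; P=by_range(im,np.c_[xs.ravel(),ys.ravel()],TT)
ok=(im['range_z'].ravel()>0)
k=ok&(P[:,2]>66)&(P[:,2]<75)&(abs(P[:,0]-537)<50)&(abs(P[:,1]+210)<60); print('kn',k.sum(),rect(P[k]))
k=ok&(P[:,2]>57)&(P[:,2]<75)&(abs(P[:,0]-510)<60)&(abs(P[:,1]+218)<70); print('top',k.sum(),rect(P[k]))
k=ok&(p.reshape(-1,3).max(1)<70)&(P[:,2]>105)&(P[:,2]<125); print('sp',k.sum(),rect(P[k]),np.median(P[k],0))
E
```

```text
t5.25 pos [ 504.4 -221.9  116.9] xang -71.51 z [-7.e-04  6.e-04 -1.e+00] F [ 0.5 -0.   0.7] M [0.01 0.05 0.01] op 0.621
kn 1445 (array([ 536.3, -210.9]), array([15.1, 79.5]), 19.1, array([[ 516.2, -175.8],
       [ 542.2, -251. ],
       [ 556.4, -246.1],
       [ 530.4, -170.9]], dtype=float32))
top 4468 (array([ 522.2, -215.6]), array([45.2, 79.7]), 18.6, array([[ 488.1, -185. ],
       [ 513.6, -260.5],
       [ 556.4, -246.1],
       [ 530.9, -170.6]], dtype=float32))
sp 459 (array([ 510.7, -219.7]), array([31.4, 63.2]), 18.4, array([[ 485.8, -194.7],
       [ 505.8, -254.6],
       [ 535.6, -244.7],
       [ 515.6, -184.7]], dtype=float32)) [ 525.43856961 -217.68441329  122.60395072]
```

View pics/w3.png

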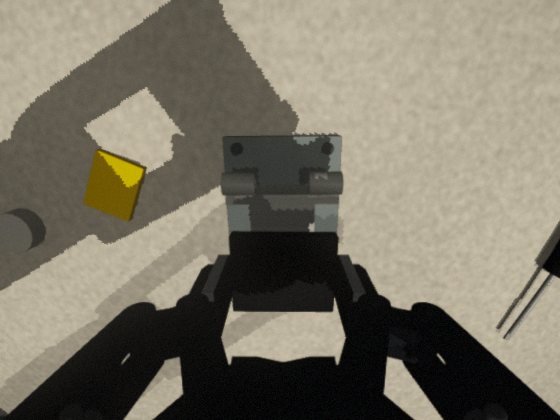

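```bash
python3 - <<'E'
from h import *
im=np.load('pics/w3.npz'); TT=np.load('pics/w3T.npy')@im['tool_from_camera']
a=np.radians(18.7); ex=np.array([np.cos(a),np.sin(a)]); ey=np.array([-ex[1],ex[0]]); seat=np.array([504.8,-221.4])
for x in (265,300):
  for y in range(224,322,6):
    q=by_range(im,[(x,y)],TT)[0]; d=q[:2]-seat; print(x,y,(d@ex).round(1),(d@ey).round(1),q[2].round(1),im['pixels'][y,x])
for y in (262,290):
  print([ (x,)+tuple(np.r_[(by_range(im,[(x,y)],TT)[0][:2]-seat)@ey,by_range(im,[(x,y)],TT)[0][2]].round(1)) for x in list(range(222,248,3))+list(range(322,346,3))])
E
```

```text
265 224 1.7 12.0 59.4 [51 49 47]
265 230 -2.3 12.0 60.8 [44 40 39]
265 236 21.6 7.7 126.3 [15 15 13]
265 242 18.5 7.8 126.7 [15 17 15]
265 248 15.5 7.8 127.0 [11 14 13]
265 254 12.0 7.9 126.6 [14 14 13]
265 260 8.2 8.1 125.9 [ 9 14 11]
265 266 5.1 8.1 126.4 [17 18 17]
265 272 2.2 8.1 127.3 [7 9 8]
265 278 -1.3 8.2 127.3 [18 17 17]
265 284 -5.1 8.3 126.8 [14 10 13]
265 290 -8.6 8.4 127.0 [20 18 15]
265 296 -12.6 8.5 126.5 [30 28 27]
265 302 -16.4 8.6 126.4 [24 20 20]
265 308 -19.9 8.7 126.8 [29 28 28]
265 314 -122.9 18.3 -0.0 [159 154 132]
265 320 -130.4 18.5 0.2 [157 148 128]
300 224 2.1 -13.2 60.6 [56 54 49]
300 230 -2.8 -13.3 59.9 [50 46 41]
300 236 20.7 -9.4 124.5 [13 10 10]
300 242 18.7 -9.3 127.2 [15 15 16]
300 248 15.0 -9.4 126.3 [14 17 14]
300 254 11.5 -9.5 125.9 [8 9 8]
300 260 8.6 -9.5 126.7 [12 10 11]
300 266 5.3 -9.5 126.8 [12  6 13]
300 272 1.7 -9.6 126.6 [ 8 10  6]
300 278 -2.6 -9.7 125.2 [10 13  5]
300 284 -5.5 -9.7 126.4 [27 28 26]
300 290 -9.6 -9.8 125.5 [30 27 26]
300 296 -12.3 -9.8 127.0 [29 27 28]
300 302 -16.4 -9.9 126.5 [23 23 20]
300 308 -19.4 -9.9 127.5 [23 26 
[... 896 characters left out ...]
oat64(25.5), np.float64(142.9)), (228, np.float64(25.5), np.float64(136.6)), (231, np.float64(25.5), np.float64(129.6)), (234, np.float64(24.6), np.float64(126.6)), (237, np.float64(23.0), np.float64(126.7)), (240, np.float64(21.5), np.float64(126.5)), (243, np.float64(19.9), np.float64(126.3)), (246, np.float64(18.3), np.float64(126.7)), (322, np.float64(-21.2), np.float64(126.8)), (325, np.float64(-22.9), np.float64(126.1)), (328, np.float64(-24.4), np.float64(126.3)), (331, np.float64(-26.0), np.float64(126.1)), (334, np.float64(-27.1), np.float64(128.4)), (337, np.float64(-27.3), np.float64(135.0)), (340, np.float64(-27.3), np.float64(141.2)), (343, np.float64(-27.1), np.float64(148.1))]
```

>>> step_arm --plan '[{"linear": [-0.001,0,0.015],"rotation": [0,0,0],"claw": 0.0},{"linear": [0,0,0.02],"rotation": [0,0,0],"claw": 0.0},{"linear": [0,0,0.012],"rotation": [0,0,0],"claw": 0.0},{"linear": [0,0,0.006],"rotation": [0,0,0],"claw": 0.0},{"linear": [0,0,0.003],"rotation": [0,0,0],"claw": 0.0},{"linear": [0,0,0.0015],"rotation": [0,0,0],"claw": 0.0},{"linear": [0,0,0.001],"rotation": [0,0,0],"claw": 0.0},{"linear": [0,0,0],"rotation": [0,0,0],"claw": 0.0},{"linear": [0,0,0],"rotation": [0,0,0],"claw": 0.0},{"linear": [0,0,0],"rotation": [0,0,0],"claw": 0.0}]'

```text
clock: 6.55
position: [504.6, -220.9, 58.9]
tool_rot: [0.0, 0.812, -0.583, 0.0]
wrist_force: [-0.1, -0.8, -0.8]
opening: 0.617
```

```bash
python3 - <<'E'
from h import *
s,T=pose()
E
```

```text
t6.55 pos [ 504.6 -220.9   58.9] xang -71.39 z [ 2.e-04 -1.e-04 -1.e+00] F [-0.1 -0.8 -0.8] M [-0.07 -0.03  0.01] op 0.617
```

>>> step_arm --plan '[{"linear": [0,0,0.0007],"rotation": [0,0,0],"claw": 0.0},{"linear": [0,0,0],"rotation": [0,0,0],"claw": 0.0},{"linear": [0,0,0],"rotation": [0,0,0],"claw": -0.45},{"linear": [0,0,0],"rotation": [0,0,0],"claw": -0.6},{"linear": [0,0,0],"rotation": [0,0,0],"claw": -0.6},{"linear": [0,0,-0.01],"rotation": [0,0,0],"claw": -0.6},{"linear": [0,0,-0.03],"rotation": [0,0,0],"claw": -0.6},{"linear": [0,0,-0.06],"rotation": [0,0,0],"claw": -0.6},{"linear": [0,-0.03,-0.04],"rotation": [0,0,0],"claw": -0.6},{"linear": [0,0,0],"rotation": [0,0,0],"claw": -0.6}]'

```text
clock: 7.8
position: [536.5, -212.3, 203.5]
tool_rot: [-0.0, 0.813, -0.583, 0.005]
wrist_force: [-0.3, 1.8, -1.0]
opening: 0.797
```

```bash
python3 - <<'E'
from h import *
s,T=pose(); im=save('wrist','w4.png'); np.save('pics/w4T.npy',T)
TT=T@im['tool_from_camera'];p=im['pixels'].astype(int)
ys,xs=np.mgrid[0:420,0:560]; P=by_range(im,np.c_[xs.ravel(),ys.ravel()],TT)
ok=(im['range_z'].ravel()>0)
near=(abs(P[:,0]-515)<75)&(abs(P[:,1]+218)<75)&ok
k=near&(P[:,2]>69.5)&(P[:,2]<75); print('kn',k.sum(),rect(P[k]))
k=near&(P[:,2]>57)&(P[:,2]<75); print('top',k.sum(),rect(P[k]))
k=near&(p.reshape(-1,3).max(1)<45)&(P[:,2]>65)&(P[:,2]<71); print('sp',k.sum(),rect(P[k]),np.percentile(P[k][:,2],[5,50,95]))
A=np.c_[P[k][:,:2]-P[k][:,:2].mean(0),np.ones(k.sum())]; print(np.linalg.lstsq(A,P[k][:,2],rcond=None)[0])
E
```

```text
t7.80 pos [ 536.5 -212.3  203.5] xang -71.31 z [ 0.0085 -0.0051 -1.    ] F [-0.3  1.8 -1. ] M [ 0.02 -0.01  0.01] op 0.797
kn 450 (array([ 521.9, -215.6]), array([40.7, 79. ]), 18.6, array([[ 490. , -184.6],
       [ 515.2, -259.5],
       [ 553.7, -246.6],
       [ 528.6, -171.6]], dtype=float32))
top 3282 (array([ 513.1, -218.2]), array([63.2, 80.5]), 18.6, array([[ 470.3, -190.2],
       [ 496. , -266.4],
       [ 555.9, -246.2],
       [ 530.2, -170. ]], dtype=float32))
sp 2092 (array([ 513.4, -218.3]), array([62. , 53.8]), 17.8, array([[ 475.7, -202.2],
       [ 492.2, -253.4],
       [ 551.1, -234.4],
       [ 534.7, -183.2]], dtype=float32)) [66.55715832 67.68440645 68.79580497]
[-2.64803179e-03 -4.49692390e-04  6.76878416e+01]
```

View pics/w4.png

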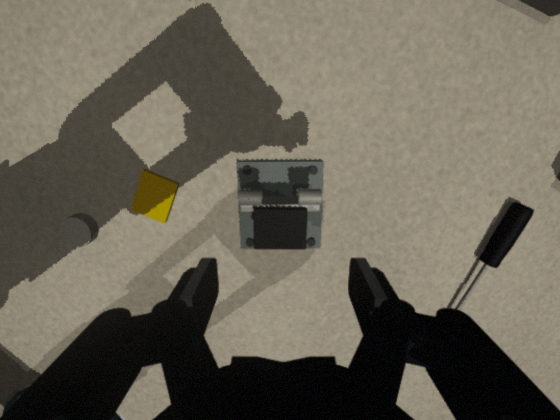

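```bash
python3 - <<'E'
from h import *
im=np.load('pics/w4.npz'); TT=np.load('pics/w4T.npy')@im['tool_from_camera'];p=im['pixels'].astype(int)
m,c=blob((p.max(2)<40)&(abs(im['range_z']-im['range_z'][228,280])<12),(280,228)); m=cv2.morphologyEx(m,cv2.MORPH_OPEN,np.ones((7,7),np.uint8)); _,c=blob(m>0,(280,228))
a=np.radians(18.7); ex=np.array([np.cos(a),np.sin(a)]); ey=np.array([-ex[1],ex[0]]); seat=np.array([504.8,-221.4])
r=rect(on_plane(im,c,68,TT)); print(m.sum(),r,(r[0]-seat)@ex,(r[0]-seat)@ey)
# lid from scene cloud refined
im=np.load('pics/scene0.npz'); ys,xs=np.mgrid[220:310,250:360]; P=by_range(im,np.c_[xs.ravel(),ys.ravel()])
g=P[(P[:,2]>50)&(P[:,2]<60)&(P[:,0]>500)&(P[:,0]<650)&(P[:,1]>200)]; print('bar',rect(g),g[:,2].mean())
E
```

```text
2062 (array([ 506. , -220.5]), array([44.4, 52.1]), 18.5, array([[ 476.7, -202.9],
       [ 493.2, -252.3],
       [ 535.3, -238.2],
       [ 518.8, -188.7]], dtype=float32)) 1.4252040248223343 0.46775366126862344
bar (array([559.7, 254.8]), array([68.4, 19.6]), 76.5, array([[542.2, 223.9],
       [561.3, 219.3],
       [577.3, 285.8],
       [558.2, 290.4]], dtype=float32)) 54.20246006657232
```

```bash
cat >> h.py <<'E'
def rows(p0,a0,p1,a1,n,nr0=0,nr=None):
    """straight path p0->p1 (mm) in n rows; yaw a0->a1 (deg) over rows nr0..nr0+nr; prints tool shifts (m) and rz"""
    nr=n if nr is None else nr; a=a0; d=(np.array(p1,float)-p0)/n
    for i in range(n):
        t=np.radians(a); X=np.array([np.cos(t),np.sin(t),0]); Y=np.array([np.sin(t),-np.cos(t),0])
        da=(a1-a0)/nr if nr0<=i<nr0+nr else 0
        print([round(d@X/1000,4),round(d@Y/1000,4),round(-d[2]/1000,4)],round(-np.radians(da),4)); a+=da
E
python3 - <<'E'
from h import *
rows([536.5,-212.3,203.5],-71.3,[560,252,205],-13.5,9)
E
```

```text
[np.float64(-0.048), np.float64(-0.019), np.float64(-0.0002)] -0.1121
[np.float64(-0.0456), np.float64(-0.0243), np.float64(-0.0002)] -0.1121
[np.float64(-0.0426), np.float64(-0.0292), np.float64(-0.0002)] -0.1121
[np.float64(-0.0391), np.float64(-0.0338), np.float64(-0.0002)] -0.1121
[np.float64(-0.035), np.float64(-0.038), np.float64(-0.0002)] -0.1121
[np.float64(-0.0306), np.float64(-0.0416), np.float64(-0.0002)] -0.1121
[np.float64(-0.0257), np.float64(-0.0448), np.float64(-0.0002)] -0.1121
[np.float64(-0.0206), np.float64(-0.0474), np.float64(-0.0002)] -0.1121
[np.float64(-0.0151), np.float64(-0.0494), np.float64(-0.0002)] -0.1121
```

>>> step_arm --plan '[{"linear": [-0.048,-0.019,0],"rotation": [0,0,-0.112],"claw": -1},{"linear": [-0.0456,-0.0243,0],"rotation": [0,0,-0.112],"claw": -1},{"linear": [-0.0426,-0.0292,0],"rotation": [0,0,-0.112],"claw": -1},{"linear": [-0.0391,-0.0338,0],"rotation": [0,0,-0.112],"claw": -1},{"linear": [-0.035,-0.038,0],"rotation": [0,0,-0.112],"claw": -1},{"linear": [-0.0306,-0.0416,0],"rotation": [0,0,-0.112],"claw": -1},{"linear": [-0.0257,-0.0448,0],"rotation": [0,0,-0.112],"claw": -1},{"linear": [-0.0206,-0.0474,0],"rotation": [0,0,-0.112],"claw": -1},{"linear": [-0.0151,-0.0494,0],"rotation": [0,0,-0.113],"claw": -1},{"linear": [0,0,0],"rotation": [0,0,0],"claw": -1}]'

```text
clock: 9.1
position: [555.6, 255.7, 196.2]
tool_rot: [0.0, 0.993, -0.116, -0.002]
wrist_force: [0.4, -1.0, -0.1]
opening: 1.002
```

```bash
python3 - <<'E'
from h import *
s,T=pose(); im=save('wrist','w5.png'); np.save('pics/w5T.npy',T)
TT=T@im['tool_from_camera'];p=im['pixels'].astype(int)
ys,xs=np.mgrid[0:420,0:560]; P=by_range(im,np.c_[xs.ravel(),ys.ravel()],TT)
ok=(im['range_z'].ravel()>0)
near=(abs(P[:,0]-580)<130)&(abs(P[:,1]-250)<120)&ok
k=near&(P[:,2]>50)&(P[:,2]<60); print('bar',k.sum(),rect(P[k]),np.median(P[k][:,2]))
k=near&(P[:,2]>8)&(P[:,2]<65); print('lid',k.sum(),rect(P[k]))
E
```

```text
t9.10 pos [555.6 255.7 196.2] xang -13.28 z [-3.1e-03 -2.0e-04 -1.0e+00] F [ 0.4 -1.  -0.1] M [-0.03 -0.01 -0.01] op 1.002
bar 1166 (array([560.2, 251.9]), array([69.1, 17.2]), 76.6, array([[543.8, 220.3],
       [560.5, 216.3],
       [576.6, 283.6],
       [559.9, 287.6]], dtype=float32)) 54.56647159398659
lid 16870 (array([596.3, 242.4]), array([140.7, 194.6]), 76.3, array([[485.1, 197.1],
       [674.2, 151. ],
       [707.5, 287.7],
       [518.4, 333.8]], dtype=float32))
```

View pics/w5.png

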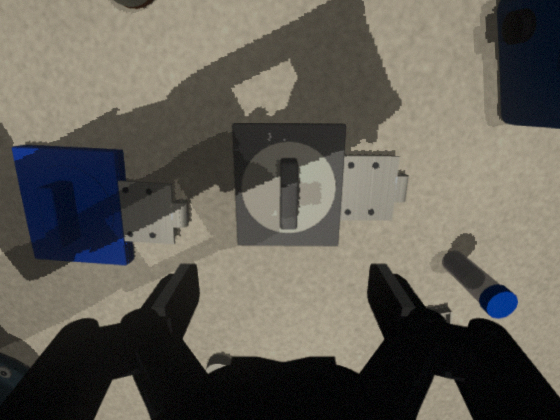

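>>> step_arm --plan '[{"linear": [0.0053,0.0026,0.02],"rotation": [0,0,0.004],"claw": -1},{"linear": [0,0,0.04],"rotation": [0,0,0],"claw": -1},{"linear": [0,0,0.04],"rotation": [0,0,0],"claw": -1},{"linear": [0,0,0.03],"rotation": [0,0,0],"claw": -1},{"linear": [0,0,0.02],"rotation": [0,0,0],"claw": -1},{"linear": [0,0,0.01],"rotation": [0,0,0],"claw": -1},{"linear": [0,0,0],"rotation": [0,0,0],"claw": -1},{"linear": [0,0,0],"rotation": [0,0,0],"claw": -1},{"linear": [0,0,0],"rotation": [0,0,0],"claw": -1},{"linear": [0,0,0],"rotation": [0,0,0],"claw": -1}]'

```text
clock: 10.4
position: [562.4, 249.5, 38.9]
tool_rot: [-0.0, 0.993, -0.12, 0.001]
wrist_force: [-0.5, 0.1, 0.2]
opening: 1.0
```

```bash
python3 - <<'E'
from h import *
s,T=pose(); im=save('wrist','w6.png')
TT=T@im['tool_from_camera']
ys,xs=np.mgrid[0:420,0:560]; P=by_range(im,np.c_[xs.ravel(),ys.ravel()],TT)
near=(abs(P[:,0]-580)<130)&(abs(P[:,1]-250)<120)&(im['range_z'].ravel()>0)
k=near&(P[:,2]>52)&(P[:,2]<58)&(abs(P[:,0]-560)<26); print('bar',k.sum(),rect(P[k]),np.median(P[k][:,2]))
k=near&(P[:,2]>15)&(P[:,2]<24)&(P[:,1]>250);print(np.median(P[k][:,2]))
E
```

```text
t10.40 pos [562.4 249.5  38.9] xang -13.79 z [ 1.3e-03  3.0e-04 -1.0e+00] F [-0.5  0.1  0.2] M [ 0.06 -0.01 -0.02] op 1.000
bar 4282 (array([560.1, 252.6]), array([69.2, 17.9]), 76.4, array([[543.3, 221.1],
       [560.7, 216.9],
       [577. , 284.1],
       [559.6, 288.3]], dtype=float32)) 54.45397956011604
19.928070846290623
```

View pics/w6.png

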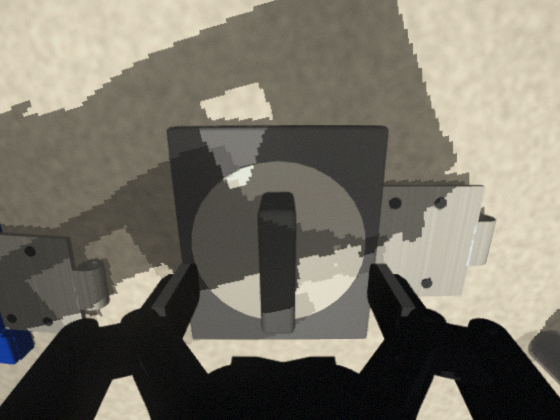

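>>> step_arm --plan '[{"linear": [-0.0028,-0.0024,0.007],"rotation": [0,0,-0.004],"claw": -1},{"linear": [0,0,0.005],"rotation": [0,0,0],"claw": -1},{"linear": [0,0,0.0025],"rotation": [0,0,0],"claw": -1},{"linear": [0,0,0],"rotation": [0,0,0],"claw": -0.2},{"linear": [0,0,0],"rotation": [0,0,0],"claw": 0.3},{"linear": [0,0,0],"rotation": [0,0,0],"claw": 1},{"linear": [0,0,0],"rotation": [0,0,0],"claw": 1},{"linear": [0,0,0],"rotation": [0,0,0],"claw": 1},{"linear": [0,0,0],"rotation": [0,0,0],"claw": 1},{"linear": [0,0,0],"rotation": [0,0,0],"claw": 1}]' --grip_force 80

```text
clock: 11.7
position: [560.2, 252.2, 24.0]
tool_rot: [-0.0, 0.993, -0.118, 0.0]
wrist_force: [0.2, -0.3, 3.6]
opening: 0.195
```

```bash
python3 - <<'E'
from h import *
s,T=pose()
E
```

```text
t11.70 pos [560.2 252.2  24. ] xang -13.58 z [ 8.e-04  1.e-04 -1.e+00] F [ 0.2 -0.3  3.6] M [-0.06 -0.07 -0.03] op 0.195
```

```bash
python3 - <<'E'
from h import *
rows([560.2,252.2,150],-13.6,[415,-245,150],18.7,13)
E
```

```text
[np.float64(-0.0019), np.float64(0.0398), np.float64(-0.0)] -0.0434
[np.float64(-0.0036), np.float64(0.0397), np.float64(-0.0)] -0.0434
[np.float64(-0.0053), np.float64(0.0395), np.float64(-0.0)] -0.0434
[np.float64(-0.007), np.float64(0.0392), np.float64(-0.0)] -0.0434
[np.float64(-0.0087), np.float64(0.0389), np.float64(-0.0)] -0.0434
[np.float64(-0.0104), np.float64(0.0385), np.float64(-0.0)] -0.0434
[np.float64(-0.012), np.float64(0.038), np.float64(-0.0)] -0.0434
[np.float64(-0.0137), np.float64(0.0374), np.float64(-0.0)] -0.0434
[np.float64(-0.0153), np.float64(0.0368), np.float64(-0.0)] -0.0434
[np.float64(-0.0169), np.float64(0.0361), np.float64(-0.0)] -0.0434
[np.float64(-0.0184), np.float64(0.0353), np.float64(-0.0)] -0.0434
[np.float64(-0.0199), np.float64(0.0345), np.float64(-0.0)] -0.0434
[np.float64(-0.0214), np.float64(0.0336), np.float64(-0.0)] -0.0434
```

>>> step_arm --plan '[{"linear": [0,0,-0.01],"rotation": [0,0,0],"claw": 1},{"linear": [0,0,-0.025],"rotation": [0,0,0],"claw": 1},{"linear": [0,0,-0.035],"rotation": [0,0,0],"claw": 1},{"linear": [0,0,-0.03],"rotation": [0,0,0],"claw": 1},{"linear": [0,0,-0.02],"rotation": [0,0,0],"claw": 1},{"linear": [0,0,-0.006],"rotation": [0,0,0],"claw": 1},{"linear": [0,0,0],"rotation": [0,0,0],"claw": 1},{"linear": [0,0,0],"rotation": [0,0,0],"claw": 1},{"linear": [0,0,0],"rotation": [0,0,0],"claw": 1},{"linear": [0,0,0],"rotation": [0,0,0],"claw": 1}]'

```text
clock: 12.95
position: [559.5, 252.1, 148.9]
tool_rot: [0.0, 0.993, -0.118, -0.001]
wrist_force: [-1.5, -0.3, -3.5]
opening: 0.194
```

```bash
python3 - <<'E'
from h import *
s,T=pose(); im=save('wrist','w7.png'); np.save('pics/w7T.npy',T)
E
```

```text
t12.95 pos [559.5 252.1 148.9] xang -13.58 z [-1.1e-03 -3.0e-04 -1.0e+00] F [-1.5 -0.3 -3.5] M [ 0.02  0.06 -0.01] op 0.194
```

View pics/w7.png

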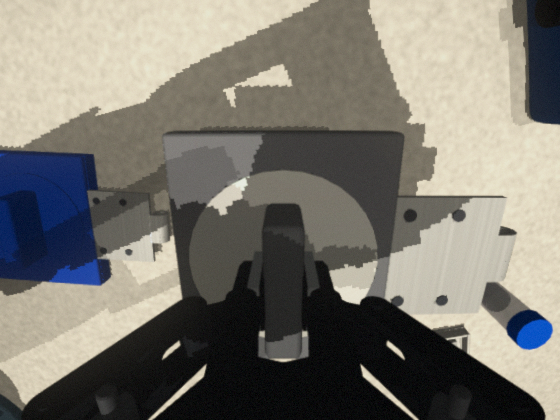

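```bash
cat >> h.py <<'E'
def lidmeas(im,T):
    C=im['tool_from_camera']; ys,xs=np.mgrid[0:420,0:560]; P=by_range(im,np.c_[xs.ravel(),ys.ravel()],C); ok=im['range_z'].ravel()>0
    def fit(k):
        for _ in range(3):
            A=np.c_[P[k][:,:2],np.ones(k.sum())]; s=np.linalg.lstsq(A,P[k][:,2],rcond=None)[0]; r=P[:,2]-(P[:,:2]@s[:2]+s[2]); k=k&(abs(r)<1.5)
        return s,k.sum()
    pan=ok&(abs(P[:,0])<57)&(abs(P[:,0])>25)&(P[:,1]<-10)&(P[:,1]>-70)&(abs(P[:,2]-4)<8); print('panel slopes(tool x,y), z0',fit(pan)[0].round(4),fit(pan)[1])
    leaf=ok&(P[:,0]>64)&(P[:,0]<118)&(abs(P[:,1])<33)&(abs(P[:,2]-4)<12); s,n=fit(leaf); print('leaf',s.round(4),n)
    L=ok&(P[:,0]>64)&(P[:,0]<160)&(abs(P[:,1])<45)&(abs(P[:,2]-8)<14); Q=P[L]
    lf=Q[(Q[:,0]<118)]; print('leaf y range',np.percentile(lf[:,1],[.5,99.5]).round(1))
    kn=Q[Q[:,0]>124]; print('kn n',len(kn),'y',np.percentile(kn[:,1],[1,50,99]).round(1),'x',np.percentile(kn[:,0],[1,50,99]).round(1),'z top',np.percentile(kn[:,2],[1,10,50]).round(1))
    fr=Q[(abs(abs(Q[:,1])-26)<8)]; print('leaf front x',np.percentile(fr[:,0],[98,99,99.7]).round(1))
    b=ok&(abs(P[:,0])<14)&(P[:,2]<-25)&(P[:,2]>-38)&(P[:,1]<-12)&(P[:,1]>-60); print('bar',b.sum(),'x',np.percentile(P[b][:,0],[2,98]).round(1),'ymin',P[b][:,1].min().round(1),'z',np.median(P[b][:,2]).round(1))
E
python3 - <<'E'
from h import *
lidmeas(np.load('pics/w7.npz'),None)
E
```

```text
panel slopes(tool x,y), z0 [ 1.100e-03 -2.480e-02  3.046e+00] 13279
leaf [ 2.7000e-03 -1.6000e-03  6.2407e+00] 9320
leaf y range [-36.7  36.9]
kn n 690 y [-15.   -3.5  14.9] x [124.1 128.3 135.3] z top [5.4 6.  7. ]
leaf front x [119.6 120.2 120.7]
bar 2192 x [-8.4  8.6] ymin -35.2 z -30.3
```

```bash
python3 - <<'E'
from h import *
rows([559.5,252.1,149],-13.6,[415,-252,149],18.7,14)
E
```

```text
[np.float64(-0.0016), np.float64(0.0374), np.float64(-0.0)] -0.0403
[np.float64(-0.0031), np.float64(0.0373), np.float64(-0.0)] -0.0403
[np.float64(-0.0046), np.float64(0.0372), np.float64(-0.0)] -0.0403
[np.float64(-0.0061), np.float64(0.037), np.float64(-0.0)] -0.0403
[np.float64(-0.0075), np.float64(0.0367), np.float64(-0.0)] -0.0403
[np.float64(-0.009), np.float64(0.0364), np.float64(-0.0)] -0.0403
[np.float64(-0.0105), np.float64(0.036), np.float64(-0.0)] -0.0403
[np.float64(-0.0119), np.float64(0.0355), np.float64(-0.0)] -0.0403
[np.float64(-0.0133), np.float64(0.035), np.float64(-0.0)] -0.0403
[np.float64(-0.0147), np.float64(0.0344), np.float64(-0.0)] -0.0403
[np.float64(-0.0161), np.float64(0.0338), np.float64(-0.0)] -0.0403
[np.float64(-0.0175), np.float64(0.0331), np.float64(-0.0)] -0.0403
[np.float64(-0.0188), np.float64(0.0324), np.float64(-0.0)] -0.0403
[np.float64(-0.0201), np.float64(0.0316), np.float64(-0.0)] -0.0403
```

>>> step_arm --plan '[{"linear": [-0.0008,0.018,0],"rotation": [0,0,0],"claw": 1},{"linear": [-0.0008,0.0194,0],"rotation": [0,0,-0.04],"claw": 1},{"linear": [-0.0031,0.0373,0],"rotation": [0,0,-0.04],"claw": 1},{"linear": [-0.0046,0.0372,0],"rotation": [0,0,-0.04],"claw": 1},{"linear": [-0.0061,0.037,0],"rotation": [0,0,-0.04],"claw": 1},{"linear": [-0.0075,0.0367,0],"rotation": [0,0,-0.04],"claw": 1},{"linear": [-0.009,0.0364,0],"rotation": [0,0,-0.04],"claw": 1},{"linear": [-0.0105,0.036,0],"rotation": [0,0,-0.04],"claw": 1},{"linear": [-0.0119,0.0355,0],"rotation": [0,0,-0.04],"claw": 1},{"linear": [-0.0133,0.035,0],"rotation": [0,0,-0.04],"claw": 1}]'

```text
clock: 14.25
position: [465.6, -73.5, 149.8]
tool_rot: [0.0, 0.998, 0.062, 0.0]
wrist_force: [0.9, 0.0, -3.4]
opening: 0.195
```

>>> step_arm --plan '[{"linear": [-0.0147,0.0344,0],"rotation": [0,0,-0.04],"claw": 1},{"linear": [-0.0161,0.0338,0],"rotation": [0,0,-0.04],"claw": 1},{"linear": [-0.0175,0.0331,0],"rotation": [0,0,-0.04],"claw": 1},{"linear": [-0.0188,0.0324,0],"rotation": [0,0,-0.04],"claw": 1},{"linear": [-0.0101,0.0158,0],"rotation": [0,0,-0.044],"claw": 1},{"linear": [-0.01,0.0158,0],"rotation": [0,0,0],"claw": 1},{"linear": [0,0,0],"rotation": [0,0,0],"claw": 1},{"linear": [0,0,0],"rotation": [0,0,0],"claw": 1},{"linear": [0,0,0],"rotation": [0,0,0],"claw": 1},{"linear": [0,0,0],"rotation": [0,0,0],"claw": 1}]'

```text
clock: 15.5
position: [415.4, -251.3, 149.5]
tool_rot: [-0.0, 0.987, 0.163, -0.0]
wrist_force: [0.3, -0.2, -3.3]
opening: 0.196
```

```bash
python3 - <<'E'
from h import *
s,T=pose(); im=save('wrist','w8.png'); np.save('pics/w8T.npy',T); lidmeas(im,T)
save('side','s8.png'); save('scene','sc8.png')
E
```

```text
t15.50 pos [ 415.4 -251.3  149.5] xang 18.79 z [-1.e-04  1.e-04 -1.e+00] F [ 0.3 -0.2 -3.3] M [-0.01  0.07 -0.04] op 0.196
panel slopes(tool x,y), z0 [ 2.7000e-03 -2.4900e-02  3.0309e+00] 13264
leaf [ 3.4000e-03 -1.3000e-03  6.2707e+00] 9337
leaf y range [-36.7  36.9]
kn n 657 y [-15.   -3.2  15. ] x [124.1 128.2 134.6] z top [5.5 6.2 7.2]
leaf front x [119.4 119.9 120.5]
bar 2198 x [-8.7  8.2] ymin -35.0 z -30.3
```

View pics/w8.png

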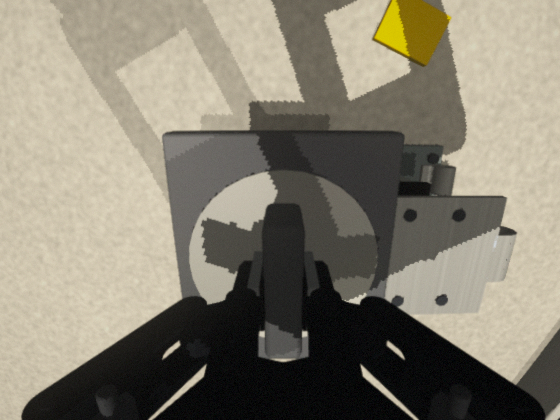

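View pics/s8.png

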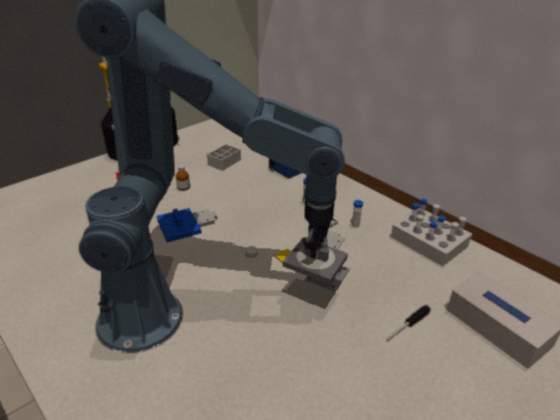

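View pics/sc8.png

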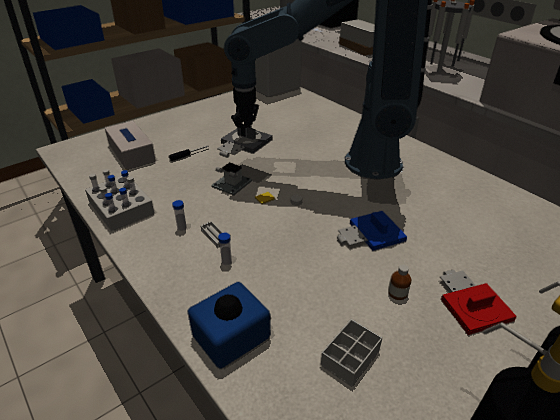

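```bash
python3 - <<'E'
from h import *
im=np.load('pics/w8.npz'); T=np.load('pics/w8T.npy')
ys,xs=np.mgrid[130:200,395:480]; px=np.c_[xs.ravel(),ys.ravel()]
P=by_range(im,px,im['tool_from_camera']); ok=np.array([im['range_z'][y,x]>0 for x,y in px])
k=ok&(P[:,2]>71)&(P[:,2]<87.0)&(abs(P[:,0]-128)<30); Q=P[k]
print(len(Q)); 
for lo,hi in [(76,79),(76,81),(76,84)]:
    q=Q[(Q[:,2]>lo)&(Q[:,2]<hi)&(Q[:,0]>115)]; print(lo,hi,len(q),'x',np.percentile(q[:,0],[1,50,99]).round(1),'y',np.percentile(q[:,1],[1,50,99]).round(1),np.percentile(q[:,2],[1,10,50]).round(1))
q=Q[(Q[:,0]>116)&(Q[:,2]<84)]
# circle fit in x-z with r=8
from scipy.optimize import least_squares
f=lambda c:np.hypot(q[:,0]-c[0]-c[2]*(q[:,1]+30),q[:,2]-c[1])-8
r=least_squares(f,[128,85,0],loss='soft_l1',f_scale=.7); print('circle',r.x.round(3),np.abs(f(r.x)).mean())
print('front leaf x<120 z',[ (lo,len(Q[(Q[:,0]>lo)&(Q[:,0]<lo+2)]),np.median(Q[(Q[:,0]>lo)&(Q[:,0]<lo+2)][:,2]).round(1)) for lo in range(104,140,2) if len(Q[(Q[:,0]>lo)&(Q[:,0]<lo+2)])])
ys,xs=np.mgrid[215:300,470:540]; px=np.c_[xs.ravel(),ys.ravel()]; P=by_range(im,px,im['tool_from_camera'])
q=P[(P[:,2]>3)&(P[:,2]<16)&(P[:,0]>122.5)&(abs(P[:,1])<14)]
f=lambda c:np.hypot(q[:,0]-c[0]-c[2]*q[:,1],q[:,2]-c[1])-8
r=least_squares(f,[128,14,0],loss='soft_l1',f_scale=.7); print('lidkn',r.x.round(3),len(q),np.abs(f(r.x)).mean())
E
```

```text
913
76 79 194 x [121.7 126.6 130.9] y [-39.2 -28.3 -17.8] [77.2 77.7 78.4]
76 81 406 x [120.5 125.7 132.1] y [-39.6 -28.5 -17.7] [77.3 78.  79. ]
76 84 563 x [115.3 124.3 133.5] y [-39.6 -28.3 -17.6] [77.3 78.1 79.6]
circle [ 1.26972e+02  8.64110e+01 -1.20000e-02] 0.5430944952575444
front leaf x<120 z [(104, 37, np.float64(82.3)), (106, 33, np.float64(82.1)), (108, 33, np.float64(82.2)), (110, 35, np.float64(82.3)), (112, 29, np.float64(82.3)), (114, 32, np.float64(82.1)), (116, 3, np.float64(83.3)), (118, 110, np.float64(84.0)), (120, 112, np.float64(81.3)), (122, 93, np.float64(79.8)), (124, 83, np.float64(78.8)), (126, 78, np.float64(78.4)), (128, 65, np.float64(78.7)), (130, 46, np.float64(79.3)), (132, 23, np.float64(81.6)), (134, 2, np.float64(83.9))]
lidkn [1.26419e+02 1.43920e+01 1.10000e-02] 619 0.48042126820240133
```

>>> step_arm --plan '[{"linear": [-0.0012,0.0004,0.01],"rotation": [0,0,0.002],"claw": 1},{"linear": [0,0,0.015],"rotation": [0,0,0],"claw": 1},{"linear": [0,0,0.015],"rotation": [0,0,0],"claw": 1},{"linear": [0,0,0.01],"rotation": [0,0,0],"claw": 1},{"linear": [0,0,0.005],"rotation": [0,0,0],"claw": 1},{"linear": [0,0,0],"rotation": [0,0,0],"claw": 1},{"linear": [0,0,0],"rotation": [0,0,0],"claw": 1},{"linear": [0,0,0],"rotation": [0,0,0],"claw": 1},{"linear": [0,0,0],"rotation": [0,0,0],"claw": 1},{"linear": [0,0,0],"rotation": [0,0,0],"claw": 1}]' --grip_force 100

```text
clock: 16.9
position: [414.3, -252.7, 94.8]
tool_rot: [0.0, 0.987, 0.162, 0.0]
wrist_force: [0.0, -0.1, -3.4]
opening: 0.194
```

```bash
python3 - <<'E'
from h import *
s,T=pose(); im=save('wrist','w9.png'); np.save('pics/w9T.npy',T); lidmeas(im,T)
a=cv2.imread('pics/w9.png'); cv2.imwrite('pics/c9.png',cv2.resize(a[130:330,380:560],None,fx=4,fy=3,interpolation=cv2.INTER_CUBIC))
sc=save('scene','sc9.png'); a=cv2.imread('pics/sc9.png'); cv2.imwrite('pics/c9b.png',cv2.resize(a[120:220,180:310],None,fx=6,fy=6,interpolation=cv2.INTER_CUBIC))
from scipy.optimize import least_squares
ys,xs=np.mgrid[0:420,395:560]; px=np.c_[xs.ravel(),ys.ravel()]
P=by_range(im,px,im['tool_from_camera']); dz=T[2,3]-72
q=P[(P[:,2]>dz-2)&(P[:,2]<dz+5)&(P[:,0]>117.5)&(P[:,0]<140)&(P[:,1]<-16)&(P[:,1]>-45)]; q=q[q[:,2]>dz-2]
f=lambda c:np.hypot(q[:,0]-c[0],q[:,2]-c[1])-8
r=least_squares(f,[127,dz+8],loss='soft_l1',f_scale=.5); print('fixed',r.x.round(2),len(q),'y',np.percentile(q[:,1],[1,99]).round(1),'x',np.percentile(q[:,0],[1,99]).round(1))
E
```

```text
t16.90 pos [ 414.3 -252.7   94.8] xang 18.62 z [ 2.e-04 -3.e-04 -1.e+00] F [ 0.  -0.1 -3.4] M [-0.05  0.07 -0.02] op 0.194
panel slopes(tool x,y), z0 [ 2.4000e-03 -2.5100e-02  3.0804e+00] 13322
leaf [ 3.6000e-03 -9.0000e-04  6.2878e+00] 9359
leaf y range [-36.7  37. ]
kn n 655 y [-15.   -3.7  14.8] x [124.1 128.2 134.6] z top [5.6 6.2 7.2]
leaf front x [119.3 119.9 120.5]
bar 2200 x [-8.8  8.2] ymin -35.3 z -30.2
fixed [128.44  31.59] 325 y [-41.1 -32.4] x [120.8 134.5]
```

View pics/c9.png

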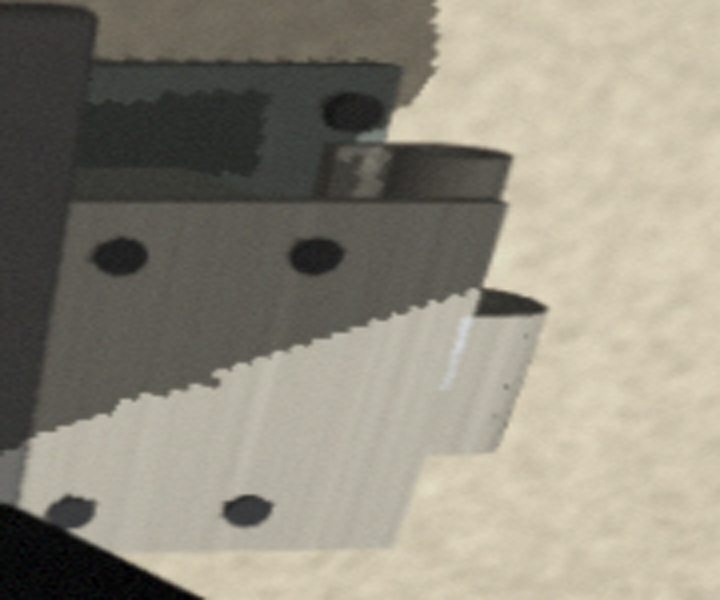

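View pics/c9b.png

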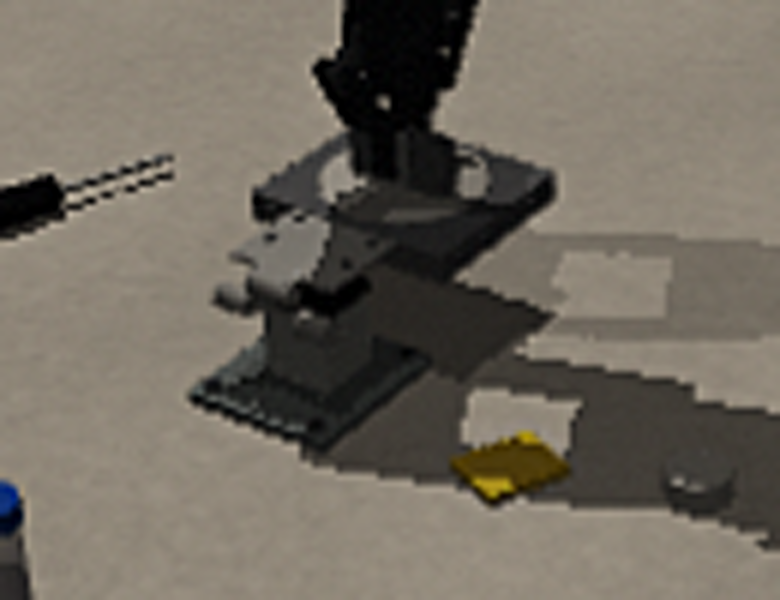

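>>> step_arm --plan '[{"linear": [0,-0.0006,0.003],"rotation": [0,0,0],"claw": 1},{"linear": [0,0,0.004],"rotation": [0,0,0],"claw": 1},{"linear": [0,0,0.003],"rotation": [0,0,0],"claw": 1},{"linear": [0,0,0.002],"rotation": [0,0,0],"claw": 1},{"linear": [0,0,0.002],"rotation": [0,0,0],"claw": 1},{"linear": [0,0,0.001],"rotation": [0,0,0],"claw": 1},{"linear": [0,0,0],"rotation": [0,0,0],"claw": 1},{"linear": [0,0,0],"rotation": [0,0,0],"claw": 1},{"linear": [0,0,0],"rotation": [0,0,0],"claw": 1},{"linear": [0,0,0],"rotation": [0,0,0],"claw": 1}]'

```text
clock: 18.25
position: [414.1, -252.1, 79.7]
tool_rot: [0.0, 0.987, 0.162, 0.0]
wrist_force: [-0.4, 0.3, -2.9]
opening: 0.194
```

```bash
python3 - <<'E'
from h import *
s,T=pose()
E
```

```text
t18.25 pos [ 414.1 -252.1   79.7] xang 18.62 z [ 1.e-04 -1.e-04 -1.e+00] F [-0.4  0.3 -2.9] M [-0.05  0.03  0.08] op 0.194
```

>>> step_arm --plan '[{"linear": [0,0,0.0005],"rotation": [0,0,0],"claw": 1},{"linear": [0,0,0.0005],"rotation": [0,0,0],"claw": 1},{"linear": [0,0,0],"rotation": [0,0,0],"claw": 1},{"linear": [0,0,0],"rotation": [0,0,0],"claw": 1},{"linear": [0,0,0],"rotation": [0,0,0],"claw": 1},{"linear": [0,0,0],"rotation": [0,0,0],"claw": 1},{"linear": [0,0,0],"rotation": [0,0,0],"claw": 1},{"linear": [0,0,0],"rotation": [0,0,0],"claw": 1},{"linear": [0,0,0],"rotation": [0,0,0],"claw": 1},{"linear": [0,0,0],"rotation": [0,0,0],"claw": 1}]'

```text
clock: 19.5
position: [414.0, -252.0, 78.6]
tool_rot: [0.0, 0.987, 0.162, -0.0]
wrist_force: [0.1, -0.4, -2.8]
opening: 0.195
```

```bash
python3 - <<'E'
from h import *
s,T=pose()
E
```

```text
t19.50 pos [ 414.  -252.    78.6] xang 18.62 z [-0. -0. -1.] F [ 0.1 -0.4 -2.8] M [-0.01  0.03  0.02] op 0.195
```

>>> step_arm --plan '[{"linear": [0,0,0.0005],"rotation": [0,0,0],"claw": 1},{"linear": [0,0,0.0005],"rotation": [0,0,0],"claw": 1},{"linear": [0,0,0],"rotation": [0,0,0],"claw": 1},{"linear": [0,0,0],"rotation": [0,0,0],"claw": 1},{"linear": [0,0,0],"rotation": [0,0,0],"claw": 1},{"linear": [0,0,0],"rotation": [0,0,0],"claw": 1},{"linear": [0,0,0],"rotation": [0,0,0],"claw": 1},{"linear": [0,0,0],"rotation": [0,0,0],"claw": 1},{"linear": [0,0,0],"rotation": [0,0,0],"claw": 1},{"linear": [0,0,0],"rotation": [0,0,0],"claw": 1}]'

```text
clock: 20.75
position: [414.0, -252.2, 77.7]
tool_rot: [0.0, 0.987, 0.162, -0.0]
wrist_force: [-4.3, 0.5, 5.2]
opening: 0.198
```

```bash
python3 - <<'E'
from h import *
s,T=pose()
E
```

```text
t20.75 pos [ 414.  -252.2   77.7] xang 18.62 z [ 0.e+00 -3.e-04 -1.e+00] F [-4.3  0.5  5.2] M [0.15 0.32 0.09] op 0.198
```

>>> step_arm --plan '[{"linear": [0,0,-0.0005],"rotation": [0,0,0],"claw": 1},{"linear": [-0.0006,0,0],"rotation": [0,0,0],"claw": 1},{"linear": [0,0,0],"rotation": [0,0,0],"claw": 1},{"linear": [0,0,0],"rotation": [0,0,0],"claw": 1},{"linear": [0,0,0],"rotation": [0,0,0],"claw": 1},{"linear": [0,0,0],"rotation": [0,0,0],"claw": 1},{"linear": [0,0,0],"rotation": [0,0,0],"claw": 1},{"linear": [0,0,0],"rotation": [0,0,0],"claw": 1},{"linear": [0,0,0],"rotation": [0,0,0],"claw": 1},{"linear": [0,0,0],"rotation": [0,0,0],"claw": 1}]'

```text
clock: 22.0
position: [413.3, -252.2, 78.0]
tool_rot: [-0.0, 0.987, 0.162, -0.0]
wrist_force: [0.2, 0.1, -2.1]
opening: 0.19
```

```bash
python3 - <<'E'
from h import *
s,T=pose(); im=save('wrist','w10.png'); np.save('pics/w10T.npy',T); lidmeas(im,T)
a=cv2.imread('pics/w10.png'); cv2.imwrite('pics/c10.png',cv2.resize(a[130:330,380:560],None,fx=4,fy=3,interpolation=cv2.INTER_CUBIC))
sc=save('scene','sc10.png'); a=cv2.imread('pics/sc10.png'); cv2.imwrite('pics/c10b.png',cv2.resize(a[130:210,190:290],None,fx=7,fy=7,interpolation=cv2.INTER_CUBIC))
E
```

```text
t22.00 pos [ 413.3 -252.2   78. ] xang 18.62 z [-3.e-04  2.e-04 -1.e+00] F [ 0.2  0.1 -2.1] M [ 0.06 -0.13  0.03] op 0.190
panel slopes(tool x,y), z0 [ 7.0000e-04 -2.5000e-02  3.0761e+00] 13328
leaf [ 1.500e-03 -1.200e-03  6.352e+00] 9394
leaf y range [-37.7  36.9]
kn n 2049 y [-40.2  -9.   39. ] x [124.1 128.1 135.9] z top [5.6 6.3 7.4]
leaf front x [132.2 133.2 135. ]
bar 2209 x [-8.8  8.2] ymin -35.0 z -30.2
```

View pics/c10.png

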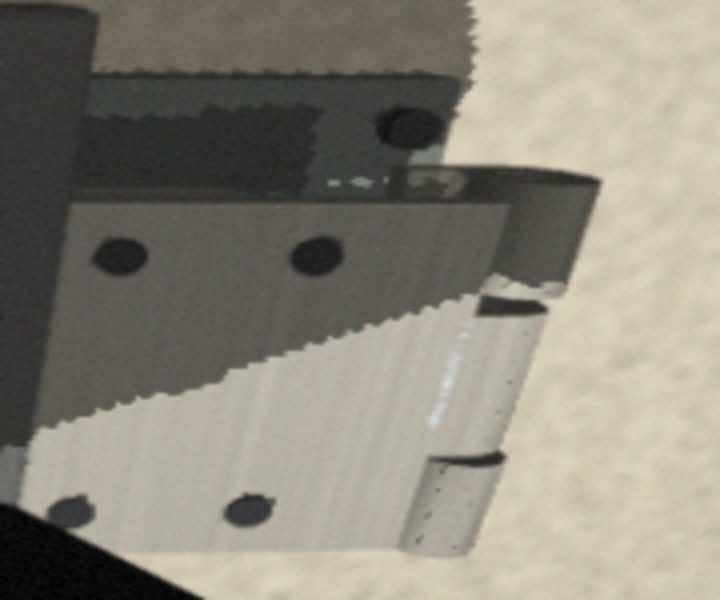

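View pics/c10b.png

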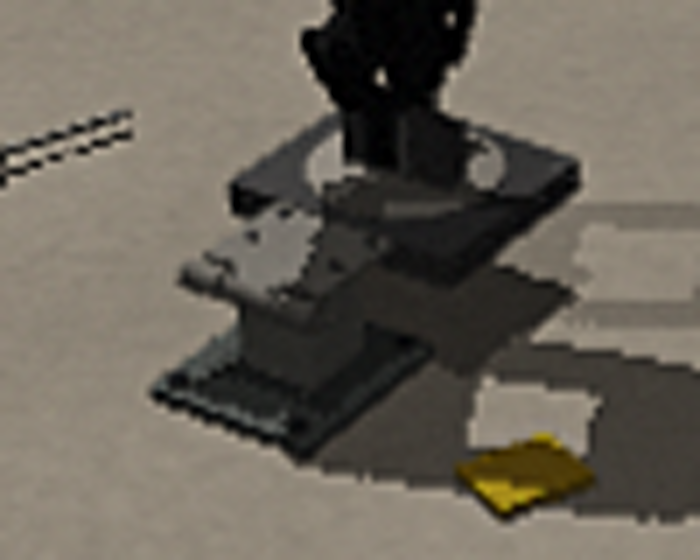

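```bash
cat >> h.py <<'E'
def knfit(im):
    from scipy.optimize import least_squares
    ys,xs=np.mgrid[0:420,395:560]; P=by_range(im,np.c_[xs.ravel(),ys.ravel()],im['tool_from_camera'])
    for n,lo,hi in [('fix+',-39,-19),('lid',-13.5,13.5),('fix-',19,38.5)]:
        q=P[(P[:,2]>3)&(P[:,2]<13)&(P[:,0]>123.5)&(P[:,0]<140)&(P[:,1]>lo)&(P[:,1]<hi)]
        f=lambda c:np.hypot(q[:,0]-c[0],q[:,2]-c[1])-8
        r=least_squares(f,[127,14],loss='soft_l1',f_scale=.5); print(n,len(q),r.x.round(2),'res',np.median(abs(f(r.x))).round(2),'xmax',np.percentile(q[:,0],[98,99.5]).round(1),'ztop',np.percentile(q[:,2],[2,5]).round(2))
    # gap edges along y for pixels in knuckle zone
    q=P[(P[:,2]>3)&(P[:,2]<16)&(P[:,0]>126)&(P[:,0]<134)]; y=np.sort(q[:,1]); h,e=np.histogram(y,np.arange(-44,44,.5)); print(' '.join('%g:%d'%(a,b) for a,b in zip(e,h) if 10<abs(a)<22 or abs(a)>37))
E
python3 - <<'E'
from h import *
knfit(np.load('pics/w10.npz'))
E
```

```text
fix+ 677 [129.43  14.81] res 0.43 xmax [133.7 135.5] ztop [5.82 6.2 ]
lid 518 [126.83  14.37] res 0.38 xmax [133.4 134.5] ztop [5.46 5.78]
fix- 510 [129.7   14.76] res 0.36 xmax [134.4 135.9] ztop [5.87 6.13]
-44:0 -43.5:0 -43:0 -42.5:0 -42:0 -41.5:0 -41:0 -40.5:26 -40:18 -39.5:14 -39:7 -38.5:14 -38:8 -37.5:14 -21.5:11 -21:9 -20.5:13 -20:8 -19.5:7 -19:9 -18.5:9 -18:6 -17.5:0 -17:0 -16.5:0 -16:0 -15.5:2 -15:30 -14.5:21 -14:10 -13.5:10 -13:8 -12.5:7 -12:6 -11.5:8 -11:4 -10.5:8 10.5:3 11:5 11.5:6 12:6 12.5:7 13:6 13.5:6 14:4 14.5:5 15:4 15.5:0 16:0 16.5:0 17:6 17.5:19 18:23 18.5:9 19:10 19.5:7 20:13 20.5:4 21:10 21.5:10 37.5:8 38:10 38.5:8 39:5 39.5:5 40:4 40.5:1 41:1 41.5:0 42:0 42.5:0 43:0
```

```bash
python3 - <<'E'
from h import *
from scipy.optimize import least_squares
im=np.load('pics/w10.npz')
ys,xs=np.mgrid[0:420,395:560]; P=by_range(im,np.c_[xs.ravel(),ys.ravel()],im['tool_from_camera'])
S={n:P[(P[:,2]>3)&(P[:,2]<13)&(P[:,0]>118)&(P[:,0]<140)&(P[:,1]>lo)&(P[:,1]<hi)] for n,lo,hi in [('fix+',-39,-19),('lid',-13.5,13.5),('fix-',19,38.5)]}
for n,q in S.items():
    print(n,[(round(a,0),round(float(np.median(q[(q[:,0]>=a)&(q[:,0]<a+1)][:,2])),2)) for a in np.arange(119,137) if ((q[:,0]>=a)&(q[:,0]<a+1)).sum()>3])
    for x0 in (127.5,129):
        k=q[q[:,0]>x0]; f=lambda c:np.hypot(k[:,0]-c[0],k[:,2]-c[1])-8
        g=lambda c:np.hypot(k[:,0]-c[0],k[:,2]-14.3)-8
        print(x0,len(k),least_squares(f,[127,14],loss='soft_l1',f_scale=.5).x.round(2),least_squares(g,[127],loss='soft_l1',f_scale=.5).x.round(2))
E
```

```text
fix+ [(np.int64(119), 6.6), (np.int64(120), 7.13), (np.int64(121), 8.89), (np.int64(122), 9.91), (np.int64(123), 9.28), (np.int64(124), 8.51), (np.int64(125), 7.88), (np.int64(126), 7.49), (np.int64(127), 7.2), (np.int64(128), 6.71), (np.int64(129), 6.72), (np.int64(130), 6.98), (np.int64(131), 7.28), (np.int64(132), 7.49), (np.int64(133), 7.95), (np.int64(134), 8.72), (np.int64(135), 9.83)]
127.5 316 [129.17  14.79] [128.2]
129 217 [129.06  14.75] [128.2]
lid [(np.int64(119), 6.51), (np.int64(120), 6.48), (np.int64(121), 6.55), (np.int64(122), 6.32), (np.int64(123), 6.56), (np.int64(124), 6.52), (np.int64(125), 6.54), (np.int64(126), 6.54), (np.int64(127), 6.56), (np.int64(128), 6.78), (np.int64(129), 7.13), (np.int64(130), 7.4), (np.int64(131), 7.62), (np.int64(132), 8.04), (np.int64(133), 9.28), (np.int64(134), 10.09)]
127.5 253 [127.77  14.78] [126.83]
129 172 [128.   14.9] [126.94]
fix- [(np.int64(119), 6.54), (np.int64(120), 6.91), (np.int64(122), 8.17), (np.int64(123), 9.3), (np.int64(124), 8.74), (np.int64(125), 7.93), (np.int64(126), 7.47), (np.int64(127), 7.11), (np.int64(128), 6.79), (np.int64(129), 6.82), (np.int64(130), 6.85), (np.int64(131), 7.04), (np.int64(132), 7.26), (np.int64(133), 7.87), (np.int64(134), 8.28), (np.int64(135), 9.39)]
127.5 253 [129.56  14.75] [128.77]
129 178 [129.57  14.77] [128.68]
```

>>> step_arm --plan '[{"linear": [0,0,0.0003],"rotation": [0,0,0],"claw": 1},{"linear": [0,0,0],"rotation": [0,0,0],"claw": 1},{"linear": [0,0,0],"rotation": [0,0,0],"claw": 1},{"linear": [0,0,0],"rotation": [0,0,0],"claw": 1},{"linear": [0,0,0],"rotation": [0,0,0],"claw": 1},{"linear": [0,0,0],"rotation": [0,0,0],"claw": 1},{"linear": [0,0,0],"rotation": [0,0,0],"claw": 1},{"linear": [0,0,0],"rotation": [0,0,0],"claw": 1},{"linear": [0,0,0],"rotation": [0,0,0],"claw": 1},{"linear": [0,0,0],"rotation": [0,0,0],"claw": 1}]'

```text
clock: 23.35
position: [413.5, -252.3, 77.9]
tool_rot: [0.0, 0.987, 0.162, 0.0]
wrist_force: [-2.5, 0.5, 2.5]
opening: 0.199
```

```bash
python3 - <<'E'
from h import *
s,T=pose(); im=save('wrist','w11.png'); s,T=pose(); lidmeas(im,T); knfit(im); pose()
E
```

```text
t23.35 pos [ 413.5 -252.3   77.9] xang 18.62 z [ 0.e+00 -2.e-04 -1.e+00] F [-2.5  0.5  2.5] M [0.17 0.14 0.07] op 0.199
t23.40 pos [ 413.5 -252.3   77.8] xang 18.62 z [ 1.e-04 -1.e-04 -1.e+00] F [-3.5 -0.2  2.2] M [0.13 0.17 0.12] op 0.190
panel slopes(tool x,y), z0 [-9.0000e-04 -2.4300e-02  3.0873e+00] 13304
leaf [ 2.0000e-04 -1.2000e-03  6.3164e+00] 9398
leaf y range [-37.9  36.8]
kn n 2033 y [-40.5  -8.9  38.9] x [124.1 128.1 135.7] z top [5.4 6.1 7.2]
leaf front x [132.1 133.  134.6]
bar 2201 x [-8.8  8.2] ymin -35.2 z -30.3
fix+ 671 [129.36  14.68] res 0.4 xmax [133.7 135.4] ztop [5.75 6.06]
lid 529 [127.02  14.17] res 0.37 xmax [133.7 134.9] ztop [5.31 5.54]
fix- 486 [129.5   14.59] res 0.39 xmax [134.3 135.7] ztop [5.81 6.04]
-44:0 -43.5:0 -43:0 -42.5:0 -42:0 -41.5:0 -41:4 -40.5:27 -40:14 -39.5:12 -39:13 -38.5:13 -38:8 -37.5:9 -21.5:15 -21:9 -20.5:11 -20:12 -19.5:11 -19:8 -18.5:9 -18:1 -17.5:0 -17:0 -16.5:0 -16:0 -15.5:12 -15:31 -14.5:10 -14:11 -13.5:8 -13:11 -12.5:12 -12:3 -11.5:9 -11:8 -10.5:8 10.5:4 11:6 11.5:9 12:7 12.5:4 13:7 13.5:6 14:5 14.5:6 15:1 15.5:0 16:0 16.5:1 17:8 17.5:29 18:15 18.5:9 19:8 19.5:7 20:6 20.5:7 21:11 21.5:8 37.5:8 38:6 38.5:6 39:7 39.5:7 40:1 40.5:0 41:0 41.5:0 42:0 42.5:0 43:0
t23.40 pos [ 413.5 -252.3   77.8] xang 18.62 z [ 1.e-04 -1.e-04 -1.e+00] F [-3.5 -0.2  2.2] M [0.13 0.17 0.12] op 0.190
```

>>> step_arm --plan '[{"linear": [-0.0002,0,0],"rotation": [0,0,0],"claw": 1},{"linear": [0,0,0],"rotation": [0,0,0],"claw": 1},{"linear": [0,0,0],"rotation": [0,0,0],"claw": 1},{"linear": [0,0,0],"rotation": [0,0,0],"claw": 1},{"linear": [0,0,0],"rotation": [0,0,0],"claw": 1},{"linear": [0,0,0],"rotation": [0,0,0],"claw": 1},{"linear": [0,0,0],"rotation": [0,0,0],"claw": 1},{"linear": [0,0,0],"rotation": [0,0,0],"claw": 1},{"linear": [0,0,0],"rotation": [0,0,0],"claw": 1},{"linear": [0,0,0],"rotation": [0,0,0],"claw": 1}]'

```text
clock: 24.65
position: [413.4, -252.3, 77.8]
tool_rot: [0.0, 0.987, 0.162, 0.0]
wrist_force: [1.3, 1.1, 1.1]
opening: 0.197
```

```bash
python3 - <<'E'
from h import *
s,T=pose(); im=save('wrist','w12.png'); knfit(im); sc=save('scene','sc12.png')
a=cv2.imread('pics/w12.png'); b=cv2.imread('pics/sc12.png')
A=cv2.resize(a[150:330,390:550],(400,450),interpolation=cv2.INTER_CUBIC); B=cv2.resize(b[140:230,190:270],(400,450),interpolation=cv2.INTER_CUBIC)
cv2.imwrite('pics/c12.png',np.hstack([A,B]))
# spacer: dark points between leaf and block, scene view
P=by_range(sc,np.c_[np.mgrid[140:230,190:270][1].ravel(),np.mgrid[140:230,190:270][0].ravel()])
pos,_=pose()
s0=np.load('pics/scene0.npz')['pixels'].astype(int); d=abs(sc['pixels'].astype(int)-s0).sum(2)
for n,(x,y) in dict(tubea=(179,205),tubeb=(225,240),dish=(212,234),cap=(296,200),bottle=(400,285),driver=(180,155)).items(): print(n,np.median(d[y-6:y+7,x-6:x+7]))
E
```

```text
t24.65 pos [ 413.4 -252.3   77.8] xang 18.62 z [ 4.e-04 -1.e-04 -1.e+00] F [1.3 1.1 1.1] M [ 0.23 -0.49  0.06] op 0.197
fix+ 672 [129.48  14.67] res 0.41 xmax [133.8 135.4] ztop [5.63 5.9 ]
lid 541 [127.02  14.15] res 0.34 xmax [133.7 134.9] ztop [5.33 5.62]
fix- 500 [129.53  14.61] res 0.39 xmax [134.4 136. ] ztop [5.79 6.04]
-44:0 -43.5:0 -43:0 -42.5:0 -42:0 -41.5:0 -41:1 -40.5:25 -40:18 -39.5:13 -39:9 -38.5:10 -38:10 -37.5:12 -21.5:10 -21:10 -20.5:12 -20:11 -19.5:6 -19:9 -18.5:12 -18:2 -17.5:0 -17:0 -16.5:0 -16:0 -15.5:7 -15:32 -14.5:11 -14:10 -13.5:12 -13:7 -12.5:8 -12:7 -11.5:3 -11:7 -10.5:9 10.5:7 11:4 11.5:5 12:8 12.5:8 13:6 13.5:7 14:4 14.5:3 15:2 15.5:1 16:0 16.5:0 17:7 17.5:27 18:14 18.5:9 19:12 19.5:6 20:4 20.5:12 21:6 21.5:10 37.5:5 38:14 38.5:11 39:4 39.5:4 40:1 40.5:0 41:0 41.5:0 42:0 42.5:0 43:0
t24.75 pos [ 413.4 -252.3   77.8] xang 18.62 z [ 3.e-04 -0.e+00 -1.e+00] F [1.2 2.  0.6] M [ 0.23 -0.54  0.05] op 0.194
tubea 4.0
tubeb 4.0
dish 4.0
cap 179.0
bottle 4.0
driver 4.0
```

View pics/c12.png

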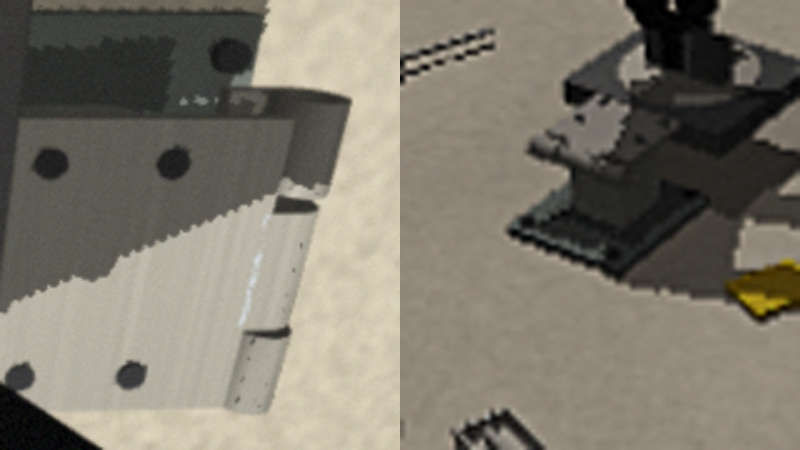

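```bash
python3 - <<'E'
from h import *
a=np.load('pics/scene0.npz');b=np.load('pics/sc12.npz')
for im in (a,b):
    ys,xs=np.mgrid[185:215,280:312]; P=by_range(im,np.c_[xs.ravel(),ys.ravel()]); k=P[(P[:,2]>15)&(P[:,2]<22)]; print(k.mean(0).round(1),len(k))
im=b; ys,xs=np.mgrid[150:200,210:260]; px=np.c_[xs.ravel(),ys.ravel()]; P=by_range(im,px); c=im['pixels'][ys.ravel(),xs.ravel()].max(1)
al=np.radians(18.7); ex=np.array([np.cos(al),np.sin(al)]); ey=np.array([-ex[1],ex[0]]); D=P[:,:2]-[504.8,-221.4]
k=(P[:,2]>60)&(P[:,2]<68)&(c<45)&(abs(D@ex)<30)&(abs(D@ey)<35); print('spacer side pts',k.sum(),'x',np.percentile(D[k]@ex,[5,95]).round(1),'y',np.percentile(D[k]@ey,[5,50,95]).round(1))
pose(); print(job_done()); pose()
E
```

```text
[402.3  12.6  18. ] 69
[402.6  12.4  18. ] 68
spacer side pts 3 x [ 6.1 27.1] y [-17.9  26.1  33.3]
t24.75 pos [ 413.4 -252.3   77.8] xang 18.62 z [ 3.e-04 -0.e+00 -1.e+00] F [1.2 2.  0.6] M [ 0.23 -0.54  0.05] op 0.194
the job is handed in; nothing more can be done
None
the job is handed in; nothing more can be done
```

I laid the black spacer on the block's leaf, then set the lid on it with its knuckle between the two fixed ones. I handed the job in at 24.75 s, still gripping the lid by its bar at 100 N.

**Last checks:**
- **Spacer:** after release it lay flat, about 1.4 mm (x) and 0.5 mm (y) from its place and square to within about 0.3°. I could not re-measure it at the end because the lid covers it (only 3 usable points). The lid's height still fits the spacer being under it.
- **Lid along the pin line and height:** heights agree within about 0.6 mm, and the knuckle is centred in the gap within about 0.5 mm. The leaf was level when last measured (under 0.003 rad).
- **Lid across the pin line:** the estimates disagree, putting the knuckle 1 to 2.5 mm short of the line. The plain circle fits say about 2.5 mm, but leaf points bias them. The fit on comparable points says about 1.4 mm, and the outer edges about 1 mm. All are within the 3 mm limit, though the worst is close to it.
- **Panel tilt:** a fit to part of the lid's panel showed a 0.025 rad tilt in every reading while it was held. I trusted the leaf instead, and 0.025 rad is still under the 0.06 limit.
- **Forces:** the lid presses on the spacer with about 4 N. There was 3 to 4 N of sideways force on first contact, possibly friction or the leaf touching the knuckles. I backed off 0.8 mm, which left about 1 to 2 N.
- **Everything else on the bench:** the tubes, dish, bottle and screwdriver look unchanged. The round cap's picture changed only because of the arm's shadow; its measured position moved 0.4 mm.

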